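# Swap packs in the studio charger and rock the jammed one free

### The job

Change over the battery packs for the cordless glue gun: slide the spent pack that stands on the bench, stem down, fully home into the charger's empty bay and let go of it. Then grip the charged pack, which is jammed in the other bay, and rock it well over from side to side along the charger's length until it works free; do not haul it straight up, since the charger is loose and has to stay standing on the bench where it is, and leave the other things alone. Finish while holding the charged pack upright just clear of the charger, a finger's breadth or two above its bay, and keep holding it there.

Things in the scene. Friction and masses are not known exactly. Their poses are not given: they have to be found in the camera images.
- spent_pack: Spent pack, dark plastic, 82 mm tall, 0.17-0.34 kg, standing on the bench stem down. Origin: centre of the stem's underside, z up. Stem 40 (x) x 50 (y), 46 mm long, its lowest 5 mm tapering to 35 x 45; above it (z 46 to 82) the head, 46 (x) x 58 (y) mm, to be gripped across its 46 mm (x). Fits a bay either way round, its y along the charger's y.
- charged_pack: Charged pack, same shape, size and axes as the spent one, jammed in the tight bay: stem on the bay's floor, x, y, z along the charger's, 6 mm between its head and the charger's top. Rocked about its x by 5 to 7 degrees to either side, raised 2 to 3 mm a swing, it walks out: one end slides up, the other back, their drags cancel. Pulled straight up it lifts the charger.
- charger: Two-bay charger standing loose on the bench, grey plastic, 120 (x) x 230 (y) x 52 (z) mm, 1.5 kg. Origin: centre of its underside; z up, y along its length, the bays side by side along y. Its front fascia sticks out 10 mm on the -x side.
- bay_free (a point): Centre of the empty bay's floor, 12 mm above the charger's underside, 58 mm to +y of its centre; axes as the charger's. 40 mm deep, mouth at the charger's top (52 mm). 42.5 mm (x) between its walls, 52.5 mm (y) between its fixed contact strips: 1.25 mm clearance all round, no grip. Fully home, the pack's underside is on this floor.
- bay_tight (a point): Centre of the tight bay's floor, 58 mm to -y of the charger's centre; heights, depth, axes as the empty bay; 42.5 x 64 mm. Two sprung strips pinch the stem's ends (y -25, +25 mm) with some 30 N each, 26 mm above the floor; each end drags with 14 to 22 N. Room for about 10 degrees of tilt. The pack is free once raised some 28 mm, clear of the housing at 40 mm.
- glue_gun: Bystander: yellow and black cordless glue gun without its pack, lying on its side, about 150 x 215 x 50 mm, beyond the charger. Leave it alone.
- tape_roll: Bystander: roll of masking tape lying flat, 100 mm across, 25 mm high. Leave it alone.
- pencil_cup: Bystander: steel cup, 80 mm across, with pencils up to 170 mm high. Leave it alone.
Mind the look-alikes: they are no part of the job. Leave any purple look-alike of the charged_pack alone. What is shaped like the spent_pack but green is not meant.

How it is judged:
By the outcome, as a careful person would: the job done as asked, in the order asked, and still so for the second after the job is handed in, while the arm keeps its last pose, push and grip.
It also fails if it takes over 72 s, if anything falls off the work surface, if the arm or the gripper's body presses on something with over 40 N, if the wrist force passes 120 N, or if a joint passes its speed limit or range.

### The arm

A 7-joint arm with a two-finger parallel gripper is mounted at the origin on the work surface. World frame = base frame: x ahead of the robot, y to its left, z up, the work surface at z = 0. Lengths are in m, angles in rad, forces in N, time in s.
With the tool pointing down it reaches from about 0.425 to 0.925 m from the base axis. Payload 6.8 kg.
Tool frame: the origin (TCP) lies between the finger pads; the fingertips stand 19 mm ahead of it and the grasp point (between the pads) is the TCP; z points along the fingers, y is the direction in which the jaws open and shut (so a half turn about z gives the same grasp; the last joint's range is limited). The gripper opens to 88 mm and grips with 3 to 60 N. Pads are 20 mm wide; open, the fingers measure 115 mm over their backs; the gripper's body (75 mm by 178 mm) begins 61 mm behind the grasp point.
Start: joints at [1.205, 0.477, 0.022, 1.555, -0.011, 1.109, -0.083], TCP at [0.172, -0.653, 0.209] pointing down, gripper open.
Joint ranges: [-2.96, 2.96], [-0.34, 2.1], [-1.41, 1.46], [0.24, 2.44], [-1.37, 4.51], [0.17, 1.92], [-2.96, 2.96]. Speed limits (rad/s): [2.39, 2.39, 3.14, 3.14, 3.14, 3.14, 3.14].

### API

Orientations are given as a unit quaternion [x, y, z, w].
In Python, from workcell import r gives the robot as it stands. The module is installed in compiled form; this text tells all that it offers.
- The arm moves only by the shell command python3 -m creep 'ROWS' [FORCE]. ROWS is JSON, a list of rows, each an object of numbers: "rx", "ry", "rz": the turn, a rotation vector about the tool's x, y, z in degrees; "dx", "dy", "dz": the shift along the tool's x, y, z in cm; "claw": the opening in per cent of the stroke, from 0 (shut) to 100 (fully open). In form: [{"rx": .., "ry": .., "rz": .., "dx": .., "dy": .., "dz": .., "claw": ..}, ...]. A call has 1 to 12 rows; each row shifts and turns the pose as measured when the row begins, along the tool's axes as they then stand; what a row does not reach is not made up. A row lasts 1/10 s, in which the tool goes at most 50 mm and 8.59 degrees, less where a joint would pass 70% of its speed; a pose out of reach is approached as far as the arm can. A call with a gripper value outside its range is refused whole. The fingers move at their own pace and stop on an object; FORCE is the grip in N (left out, the last holds). Time passes only in rows, so rows that do not move let the fingers close. It gives the time, the measured TCP pose, the force and the opening at its end, in the units of the state.
- r.read_state(): the state, without advancing time (a new reading comes with each control period).
- r.read_camera(name): name is "side" or "top"; returns the picture (384x512x3 uint8, red, green, blue); there is no depth.
- r.calibration(name): a dict with "camera_matrix" (3x3 intrinsics, pixels), "R" (3x3) and "t" (3): a world point X has camera coordinates R X + t. Camera axes: x right, y down, z forward; pixel columns grow to the right and rows downward; lengths in m; the calibration is good to about 2 mm. A picture is of the moment at which its call begins. calibration takes no time and is no camera call.
- r.hand_in(): hands the job in, once; it reports no verdict.
The state is a dict: "t": time; "joints": joint angles; "qvel": joint speeds; "tau": joint torques, N m; "position": TCP position; "eef_rot": TCP orientation; "wrist_force": force on the tool from outside, world axes, zero at the start; "torque": the same for the moment, N m; "finger_gap": finger opening in m.
Only numpy, scipy, OpenCV 4.12 (cv2) and the standard library are available. Lean on these libraries where they do the work, as an engineer would, in place of code of your own. Each camera call takes 0.05 s, during which the arm holds its last target.

## Working session

There is one attempt and no reset: what is moved stays moved. The work goes in short steps, Python scripts to look and compute and a shell command to move; the robot and the scene stay as the last step left them, time stands still between calls to the robot, and variables do not carry over. Pictures are saved under pics/ and viewed, and the job is handed in when it is done.

```bash
mkdir -p pics; python3 - <<'E'
from workcell import r
import cv2,numpy as np
s=r.read_state()
for k in s: print(k,np.round(s[k],3))
for n in("side","top"):
    im=r.read_camera(n); cv2.imwrite(f"pics/{n}0.png",im[:,:,::-1])
    c=r.calibration(n); print(n,np.round(c["camera_matrix"],1).tolist(),np.round(c["R"],3).tolist(),np.round(c["t"],3), 'pos',np.round(-np.array(c["R"]).T@np.array(c["t"]),3))
E
```

```text
t 0.0
joints [ 1.205  0.478  0.022  1.556 -0.011  1.109 -0.083]
qvel [ 0.001 -0.001 -0.001 -0.001 -0.001 -0.001  0.001]
tau [ 1.0000e-03 -5.8285e+01  1.5350e+00 -2.7260e+01 -5.4000e-02  1.7000e-02
  0.0000e+00]
position [ 0.172 -0.652  0.208]
eef_rot [ 0.992  0.129 -0.    -0.001]
wrist_force [ 0.466  0.423 -0.132]
torque [-0.034  0.031  0.002]
finger_gap 0.088
side [[422.7, 0.0, 245.0], [0.0, 422.7, 189.3], [0.0, 0.0, 1.0]] [[1.0, -0.003, 0.014], [0.011, -0.51, -0.86], [0.01, 0.86, -0.509]] [-0.585  0.022  1.102] pos [ 0.574 -0.939  0.589]
top [[349.1, 0.0, 251.5], [0.0, 349.1, 187.2], [0.0, 0.0, 1.0]] [[-0.013, -1.0, -0.003], [-0.989, 0.014, -0.149], [0.149, 0.0, -0.989]] [-0.045  0.597  0.841] pos [ 0.465 -0.053  0.92 ]
```

View pics/side0.png

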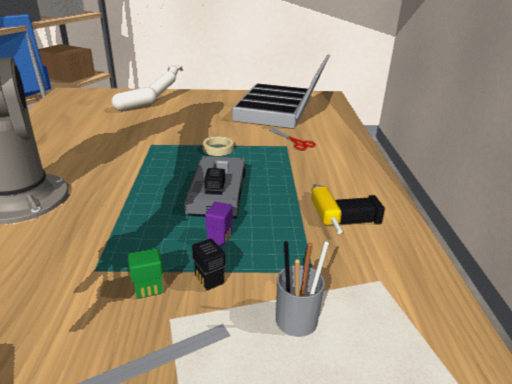

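View pics/top0.png

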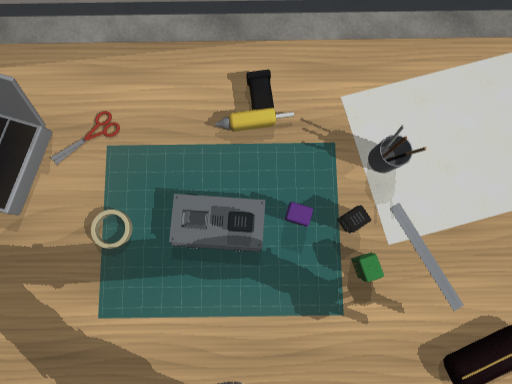

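Candidates for the spent pack are black at top(354,218)/side(209,263), green at top(369,267) and purple at top(299,214). The black one fits "dark plastic". The charged pack is the black one in the charger, at top(240,222). I'll confirm both in enlarged crops.

```bash
python3 - <<'E'
import cv2
t=cv2.imread("pics/top0.png"); s=cv2.imread("pics/side0.png")
cv2.imwrite("pics/c1.png",cv2.resize(t[180:264,160:275],None,fx=6.5,fy=6.5,interpolation=cv2.INTER_CUBIC))
cv2.imwrite("pics/c2.png",cv2.resize(t[190:290,280:400],None,fx=6,fy=6,interpolation=cv2.INTER_CUBIC))
cv2.imwrite("pics/c3.png",cv2.resize(s[145:305,120:260],None,fx=3.7,fy=3.7,interpolation=cv2.INTER_CUBIC))
E
```

```text
(no output)
```

View pics/c1.png

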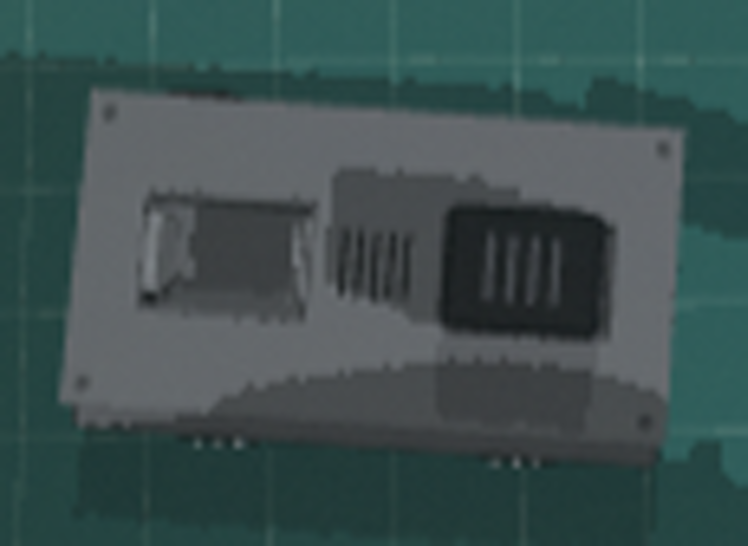

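View pics/c2.png

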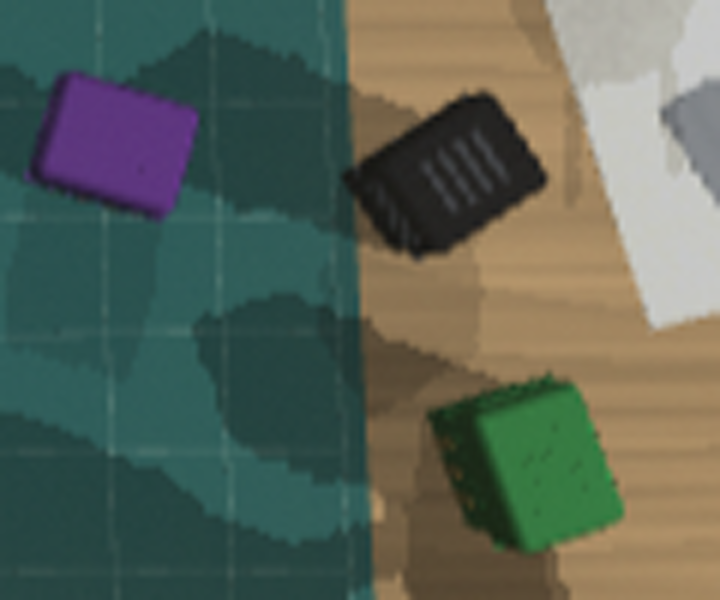

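View pics/c3.png

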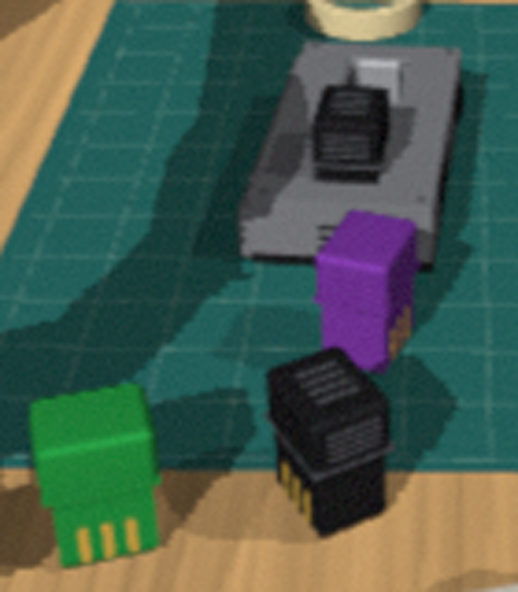

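```bash
cat > h.py <<'E'
from workcell import r
import cv2,numpy as np
from scipy.optimize import least_squares
from scipy.spatial.transform import Rotation as Ro
C={n:r.calibration(n) for n in("side","top")}
def proj(n,X):
    c=C[n];P=np.atleast_2d(X)@np.array(c["R"]).T+np.array(c["t"]); p=P@np.array(c["camera_matrix"]).T
    return p[:,:2]/p[:,2:]
def ray(n,uv,z):
    c=C[n];R=np.array(c["R"]);o=-R.T@np.array(c["t"]);d=R.T@np.linalg.inv(c["camera_matrix"])@[uv[0],uv[1],1]
    return o+d*(z-o[2])/d[2]
def crop(uv,off,f): return (np.array(uv,float)+.5)/f-.5+np.array(off)
def pose(p,X):
    c,s=np.cos(p[2]),np.sin(p[2]);X=np.array(X,float)
    return np.c_[p[0]+c*X[:,0]-s*X[:,1],p[1]+s*X[:,0]+c*X[:,1],X[:,2]]
def box(lx,ly,z):return [[sx*lx/2,sy*ly/2,z] for sx,sy in((1,1),(1,-1),(-1,-1),(-1,1))]
def fit(obs,p0):
    f=lambda p:np.concatenate([(proj(n,pose(p,[X]))[0]-uv) for n,X,uv in obs])
    q=least_squares(f,p0,loss="soft_l1");print("pose",np.round(q.x,4),"yaw deg",np.degrees(q.x[2]).round(2),"res",np.round(f(q.x).reshape(-1,2),1).tolist());return q.x
E
python3 - <<'E'
from h import *
t=cv2.imread("pics/top0.png"); s=cv2.imread("pics/side0.png")
o1,o2,o3=(160,180),(280,190),(120,145)
B=box(.12,.23,.052)
obs=[("top",B[0],crop((92,88),o1,6.5)),("top",B[1],crop((685,130),o1,6.5)),("top",B[2],crop((662,448),o1,6.5)),("top",B[3],crop((62,402),o1,6.5))]
for X,uv in [(box(.0425,.0525,.052)[i],u) for i,u in enumerate([(148,196),(315,205),(303,320),(140,303)])]:
    pass
ch=fit(obs,[.4,0,0])
obsP=[("top",a,crop(u,o1,6.5)) for a,u in zip(box(.046,.058,.094-.0+.0),[(446,205),(607,212),(602,338),(442,328)])]
cp=fit(obsP,[.4,-.1,0])
# spent: top crop, c2 and side c3
T=box(.046,.058,.082);
# decide by rays
for u in[(372,183),(485,93),(547,180),(420,256)]: print(np.round(ray("top",crop(u,o2,6),.082),4))
for u in[(268,372),(338,348),(388,400),(318,432)]: print("s",np.round(ray("side",crop(u,o3,3.7),.082),4))
for u in[(322,533),(383,508)]: print("sb",np.round(ray("side",crop(u,o3,3.7),.0),4))
E
```

```text
pose [ 0.5136  0.0333 -0.0862] yaw deg -4.94 res [[-0.0, 0.0], [0.2, 0.2], [0.4, -0.2], [-0.6, -0.0]]
pose [ 0.5086 -0.0251 -0.058 ] yaw deg -3.32 res [[0.3, -0.2], [-0.0, -0.2], [-0.1, -0.0], [-0.1, 0.4]]
[ 0.5086 -0.2673  0.082 ]
[ 0.544  -0.3145  0.082 ]
[ 0.5088 -0.3371  0.082 ]
[ 0.4795 -0.2849  0.082 ]
s [ 0.4817 -0.2955  0.082 ]
s [ 0.5166 -0.2746  0.082 ]
s [ 0.5447 -0.3174  0.082 ]
s [ 0.5112 -0.3425  0.082 ]
sb [ 0.5094 -0.3272  0.    ]
sb [ 0.5408 -0.3079  0.    ]
```

```bash
python3 - <<'E'
from h import *
o1,o2,o3=(160,180),(280,190),(120,145)
T=box(.046,.058,.082);H=box(.046,.058,.046);S=box(.035,.045,0)
obs=[("side",T[3],crop((268,372),o3,3.7)),("side",T[0],crop((338,348),o3,3.7)),("side",T[1],crop((388,400),o3,3.7)),("side",T[2],crop((318,432),o3,3.7)),
("side",S[2],crop((322,533),o3,3.7)),("side",S[1],crop((383,508),o3,3.7)),
("top",T[1],crop((547,180),o2,6)),("top",T[0],crop((485,93),o2,6)),("top",T[2],crop((428,250),o2,6)),("top",H[3],crop((345,178),o2,6))]
# try both assignments in top: 
sp=fit([o for o in obs if o[0]=="side"],[.512,-.308,.54])
for n,o,f,k in(("top",o2,6,(120,100)),("side",o3,3.7,(140,160))):
    im=cv2.imread(f"pics/{n}0.png")[o[1]:o[1]+k[1],o[0]:o[0]+k[0]];im=cv2.resize(im,None,fx=f,fy=f,interpolation=cv2.INTER_CUBIC)
    for Q,col in((T,(0,0,255)),(H,(0,255,255)),(box(.04,.05,.005),(255,0,255))):
        p=((proj(n,pose(sp,Q))-o+.5)*f-.5).round().astype(int);cv2.polylines(im,[p],True,col,1)
    cv2.imwrite(f"pics/ov_{n}.png",im)
for nm,u,z in(("cup rim",(390,154),.1),("pencil tip",(426,149),.17),("pencil tip2",(403,126),.17),("green",crop((555,465),o2,6),.082),("purple",crop((118,145),o2,6),.082)):print(nm,np.round(ray("top",u,z),3))
E
```

```text
pose [ 0.5133 -0.3048  0.5885] yaw deg 33.72 res [[-1.7, -0.7], [0.1, -2.1], [2.1, -0.4], [-0.5, -0.3], [0.7, 2.2], [-0.3, 2.1]]
cup rim [ 0.665 -0.388  0.1  ]
pencil tip [ 0.658 -0.439  0.17 ]
pencil tip2 [ 0.711 -0.393  0.17 ]
green [ 0.398 -0.333  0.082]
purple [ 0.525 -0.167  0.082]
```

View pics/ov_top.png

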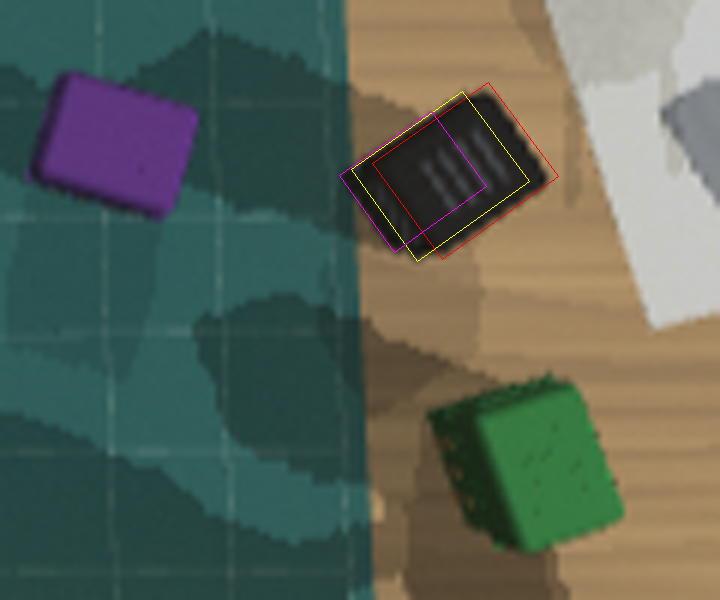

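View pics/ov_side.png

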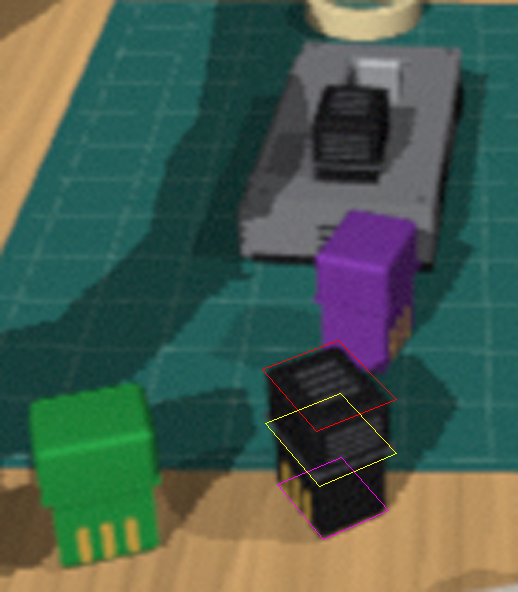

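```bash
python3 -m creep '[{"dx":4,"dy":-2.4},{"dx":4,"dy":-2.4},{"dx":4,"dy":-2.4},{"dx":4,"dy":-2.4},{"dx":4,"dy":-2.4},{"dx":4,"dy":-2.4},{"dx":4,"dy":-2.4},{"dx":4,"dy":-2.4},{"dx":4,"dy":-2.4},{"dx":4,"dy":-2.4},{}]'; python3 -m creep '[{"rz":-8.5},{"rz":-8.5},{"rz":-8.5},{"rz":-8.5},{"rz":-8.5},{"rz":-8.5},{"rz":-8.5},{"rz":-8.5},{"rz":-8.5},{"rz":-8.5},{"rz":-8.5},{}]'
cat > st.py <<'E'
import sys
from h import *
s=r.read_state();R=Ro.from_quat(s["eef_rot"]).as_matrix();p=np.array(s["position"])
print("t",s["t"],"pos",p.round(4),"x",R[:,0].round(3),"y",R[:,1].round(3),"z",R[:,2].round(3),"yaw_y",np.degrees(np.arctan2(R[1,1],R[0,1])).round(2),"F",np.round(s["wrist_force"],1),"T",np.round(s["torque"],2),"gap",round(s["finger_gap"],4))
print("joints",np.round(s["joints"],2))
if len(sys.argv)>3: print("tool d cm",(100*R.T@(np.array(list(map(float,sys.argv[1:4])))-p)).round(2))
E
python3 st.py .513 -.3055 .2
```

```text
t 0.1 pos [ 0.1719 -0.6522  0.2077] x [ 0.967  0.255 -0.   ] y [ 0.255 -0.967 -0.002] z [-0.001  0.001 -1.   ] yaw_y -75.23 F [ 0.4 -0.4 -0. ] T [ 0.03 -0.04  0.01] gap 0.0877
joints [ 1.2   0.48  0.02  1.56 -0.01  1.11 -0.08]
tool d cm [ 41.82 -24.83   0.8 ]schema error: expected keys rx, ry, rz, dx, dy, dz, claw
schema error: expected keys rx, ry, rz, dx, dy, dz, claw
```

```bash
python3 -m creep '[{"rx":0,"ry":0,"rz":0,"dx":4,"dy":-2.4,"dz":0,"claw":100},{"rx":0,"ry":0,"rz":0,"dx":4,"dy":-2.4,"dz":0,"claw":100},{"rx":0,"ry":0,"rz":0,"dx":4,"dy":-2.4,"dz":0,"claw":100},{"rx":0,"ry":0,"rz":0,"dx":4,"dy":-2.4,"dz":0,"claw":100},{"rx":0,"ry":0,"rz":0,"dx":4,"dy":-2.4,"dz":0,"claw":100},{"rx":0,"ry":0,"rz":0,"dx":4,"dy":-2.4,"dz":0,"claw":100},{"rx":0,"ry":0,"rz":0,"dx":4,"dy":-2.4,"dz":0,"claw":100},{"rx":0,"ry":0,"rz":0,"dx":4,"dy":-2.4,"dz":0,"claw":100},{"rx":0,"ry":0,"rz":0,"dx":4,"dy":-2.4,"dz":0,"claw":100},{"rx":0,"ry":0,"rz":0,"dx":0,"dy":0,"dz":0,"claw":100}]'; python3 -m creep '[{"rx":0,"ry":0,"rz":-8.5,"dx":0,"dy":0,"dz":0,"claw":100},{"rx":0,"ry":0,"rz":-8.5,"dx":0,"dy":0,"dz":0,"claw":100},{"rx":0,"ry":0,"rz":-8.5,"dx":0,"dy":0,"dz":0,"claw":100},{"rx":0,"ry":0,"rz":-8.5,"dx":0,"dy":0,"dz":0,"claw":100},{"rx":0,"ry":0,"rz":-8.5,"dx":0,"dy":0,"dz":0,"claw":100},{"rx":0,"ry":0,"rz":-8.5,"dx":0,"dy":0,"dz":0,"claw":100},{"rx":0,"ry":0,"rz":-8.5,"dx":0,"dy":0,"dz":0,"claw":100},{"rx":0,"ry":0,"rz":-8.5,"dx":0,"dy":0,"dz":0,"claw":100},{"rx":0,"ry":0,"rz":-8.5,"dx":0,"dy":0,"dz":0,"claw":100},{"rx":0,"ry":0,"rz":-8.5,"dx":0,"dy":0,"dz":0,"claw":100},{"rx":0,"ry":0,"rz":-8.5,"dx":0,"dy":0,"dz":0,"claw":100},{"rx":0,"ry":0,"rz":0,"dx":0,"dy":0,"dz":0,"claw":100}]'
python3 st.py .513 -.3055 .2
```

```text
t: 1.1
position: [0.4723, -0.3399, 0.2024]
eef_rot: [0.992, 0.126, -0.003, -0.003]
wrist_force: [-0.8, -0.2, 0.5]
finger_gap: 0.0879
t: 2.3
position: [0.4671, -0.3397, 0.1972]
eef_rot: [0.583, 0.813, -0.001, -0.01]
wrist_force: [-0.5, -0.1, -0.3]
finger_gap: 0.0881
t 2.3 pos [ 0.4671 -0.3397  0.1972] x [-0.321  0.947  0.015] y [ 0.947  0.321 -0.012] z [-0.016  0.01  -1.   ] yaw_y 18.74 F [-0.5 -0.1 -0.3] T [-0.04 -0.11 -0.04] gap 0.0881
joints [ 0.87  0.38 -0.44  1.77  0.18  1.06  0.69]
tool d cm [ 1.77  5.45 -0.32]
```

```bash
cat >> st.py <<'E'
if len(sys.argv)>4:
    a=np.radians(float(sys.argv[4]));D=np.array([[np.sin(a),np.cos(a),0],[-np.cos(a),np.sin(a),0],[0,0,-1]]).T
    D=np.c_[[-np.sin(a),np.cos(a),0],[np.cos(a),np.sin(a),0],[0,0,-1]]
    print("tool rotvec deg",np.degrees(Ro.from_matrix(R.T@D).as_rotvec()).round(2))
E
python3 st.py .513 -.3055 .2 33
python3 -m creep '[{"rx":0,"ry":0,"rz":-7.2,"dx":0,"dy":0,"dz":0,"claw":100},{"rx":0.7,"ry":-0.9,"rz":-7.2,"dx":0,"dy":0,"dz":0,"claw":100},{"rx":0,"ry":0,"rz":0,"dx":0,"dy":0,"dz":0,"claw":100}]'
python3 st.py .513 -.3055 .2 33
```

```text
t 2.3 pos [ 0.4671 -0.3397  0.1972] x [-0.321  0.947  0.015] y [ 0.947  0.321 -0.012] z [-0.016  0.01  -1.   ] yaw_y 18.74 F [-0.5 -0.1 -0.3] T [-0.04 -0.11 -0.04] gap 0.0881
joints [ 0.87  0.38 -0.44  1.77  0.18  1.06  0.69]
tool d cm [ 1.77  5.45 -0.32]
tool rotvec deg [ -0.59  -0.94 -14.27]
t: 2.6
position: [0.4655, -0.3406, 0.1963]
eef_rot: [0.478, 0.878, -0.009, -0.007]
wrist_force: [0.3, -0.7, 0.2]
finger_gap: 0.0879
t 2.6 pos [ 0.4655 -0.3406  0.1963] x [-0.542  0.84   0.004] y [ 0.84   0.542 -0.023] z [-0.021 -0.009 -1.   ] yaw_y 32.83 F [ 0.3 -0.7  0.2] T [ 0.01 -0.09 -0.01] gap 0.0879
joints [ 0.89  0.38 -0.48  1.77  0.22  1.06  0.9 ]
tool d cm [ 0.38  5.88 -0.5 ]
tool rotvec deg [-1.29 -0.23 -0.17]
```

Wrong sign on rx there. I'll correct it and move over the pack.

```bash
python3 -m creep '[{"rx":-1.3,"ry":-0.2,"rz":0,"dx":0.2,"dy":2.9,"dz":0,"claw":100},{"rx":0,"ry":0,"rz":0,"dx":0.2,"dy":2.9,"dz":0,"claw":100},{"rx":0,"ry":0,"rz":0,"dx":0,"dy":0,"dz":0,"claw":100}]'
python3 st.py .513 -.3055 .066 33
python3 - <<'E'
from h import *
cv2.imwrite("pics/s1.png",cv2.resize(r.read_camera("side")[120:310,100:330,::-1],None,fx=3,fy=3))
E
```

```text
t: 2.9
position: [0.5119, -0.3067, 0.1951]
eef_rot: [0.488, 0.873, 0.001, -0.001]
wrist_force: [-0.2, 0.3, -0.4]
finger_gap: 0.0881
t 2.9 pos [ 0.5119 -0.3067  0.1951] x [-0.523  0.852  0.002] y [0.852 0.523 0.   ] z [-0.001  0.002 -1.   ] yaw_y 31.52 F [-0.2  0.3 -0.4] T [-0.05 -0.11  0.03] gap 0.0881
joints [ 0.82  0.41 -0.5   1.74  0.22  1.05  0.8 ]
tool d cm [ 0.02  0.15 12.91]
tool rotvec deg [ 0.03 -0.11 -1.48]
```

View pics/s1.png

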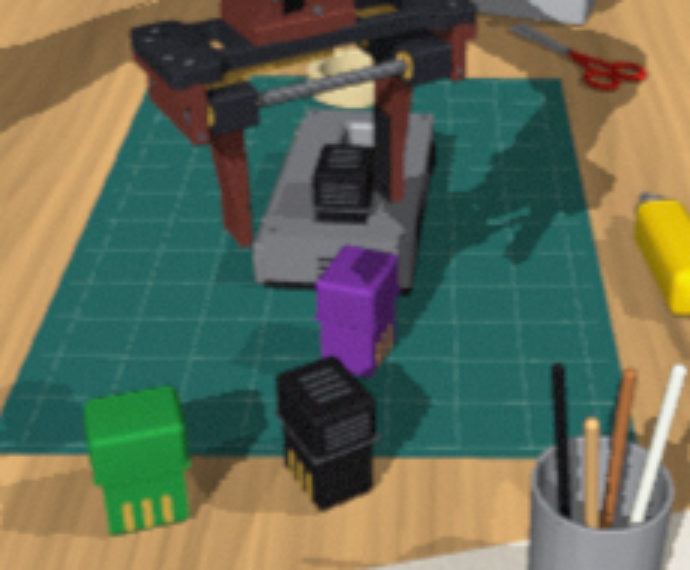

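```bash
python3 -m creep '[{"rx":0,"ry":0,"rz":-1.5,"dx":0,"dy":0.1,"dz":3,"claw":100},{"rx":0,"ry":0,"rz":0,"dx":0,"dy":0,"dz":3,"claw":100},{"rx":0,"ry":0,"rz":0,"dx":0,"dy":0,"dz":2.5,"claw":100},{"rx":0,"ry":0,"rz":0,"dx":0,"dy":0,"dz":1.5,"claw":100},{"rx":0,"ry":0,"rz":0,"dx":0,"dy":0,"dz":0,"claw":100}]'
python3 st.py .513 -.3055 .068 33
```

```text
t: 3.45
position: [0.5072, -0.3142, 0.0923]
eef_rot: [0.487, 0.873, -0.002, -0.001]
wrist_force: [0.1, 0.8, -0.1]
finger_gap: 0.0875
t 3.45 pos [ 0.5072 -0.3142  0.0923] x [-0.525  0.851 -0.001] y [ 0.851  0.525 -0.005] z [-0.004 -0.003 -1.   ] yaw_y 31.68 F [ 0.1  0.8 -0.1] T [ 0.01 -0.06 -0.  ] gap 0.0875
joints [ 0.79  0.52 -0.45  1.82  0.3   0.87  0.75]
tool d cm [0.44 0.97 2.42]
tool rotvec deg [-0.28  0.04 -1.32]
```

```bash
python3 -m creep '[{"rx":0,"ry":0,"rz":-1.5,"dx":0.44,"dy":1,"dz":0,"claw":100},{"rx":0,"ry":0,"rz":0,"dx":0,"dy":0,"dz":0.8,"claw":100},{"rx":0,"ry":0,"rz":0,"dx":0,"dy":0,"dz":0.8,"claw":100},{"rx":0,"ry":0,"rz":0,"dx":0,"dy":0,"dz":0.7,"claw":100},{"rx":0,"ry":0,"rz":0,"dx":0,"dy":0,"dz":0,"claw":100}]'
python3 st.py .513 -.3055 .068 33
```

```text
t: 3.95
position: [0.5156, -0.3063, 0.071]
eef_rot: [0.476, 0.879, -0.003, 0.002]
wrist_force: [-0.5, 0.5, -0.4]
finger_gap: 0.0877
t 3.95 pos [ 0.5156 -0.3063  0.071 ] x [-0.546  0.838 -0.005] y [ 0.838  0.546 -0.003] z [ 0.001 -0.006 -1.   ] yaw_y 33.1 F [-0.5  0.5 -0.4] T [-0.   -0.15  0.02] gap 0.0877
joints [ 0.77  0.55 -0.45  1.83  0.32  0.82  0.73]
tool d cm [ 0.21 -0.17  0.3 ]
tool rotvec deg [-0.16  0.31  0.1 ]
```

```bash
python3 -m creep '[{"rx":-0.2,"ry":0.3,"rz":0,"dx":0.2,"dy":-0.2,"dz":0.2,"claw":100},{"rx":0,"ry":0,"rz":0,"dx":0,"dy":0,"dz":0,"claw":70},{"rx":0,"ry":0,"rz":0,"dx":0,"dy":0,"dz":0,"claw":40},{"rx":0,"ry":0,"rz":0,"dx":0,"dy":0,"dz":0,"claw":40},{"rx":0,"ry":0,"rz":0,"dx":0,"dy":0,"dz":0,"claw":40},{"rx":0,"ry":0,"rz":0,"dx":0,"dy":0,"dz":0,"claw":40},{"rx":0,"ry":0,"rz":0,"dx":0,"dy":0,"dz":0,"claw":40}]' 30
python3 st.py .513 -.3055 .068 33
```

```text
t: 4.65
position: [0.513, -0.3063, 0.0697]
eef_rot: [0.477, 0.879, 0.0, 0.001]
wrist_force: [-0.0, 0.9, 1.0]
finger_gap: 0.0433
t 4.65 pos [ 0.513  -0.3063  0.0697] x [-0.545  0.838 -0.001] y [0.838 0.545 0.002] z [ 0.002 -0.    -1.   ] yaw_y 33.05 F [-0.   0.9  1. ] T [-0.05 -0.13  0.01] gap 0.0433
joints [ 0.78  0.55 -0.45  1.84  0.32  0.82  0.74]
tool d cm [0.07 0.05 0.17]
tool rotvec deg [0.09 0.06 0.05]
```

```bash
python3 -m creep '[{"rx":0,"ry":0,"rz":0,"dx":0,"dy":0,"dz":0,"claw":30},{"rx":0,"ry":0,"rz":0,"dx":0,"dy":0,"dz":0,"claw":30},{"rx":0,"ry":0,"rz":0,"dx":0,"dy":0,"dz":-0.3,"claw":30},{"rx":0,"ry":0,"rz":0,"dx":0,"dy":0,"dz":-0.8,"claw":30},{"rx":0,"ry":0,"rz":0,"dx":0,"dy":0,"dz":-0.8,"claw":30},{"rx":0,"ry":0,"rz":0,"dx":0,"dy":0,"dz":0,"claw":30}]' 30
python3 st.py .513 -.3055 .068 33
python3 - <<'E'
from h import *
cv2.imwrite("pics/s2.png",cv2.resize(r.read_camera("side")[160:310,140:290,::-1],None,fx=4,fy=4))
E
```

```text
t: 5.25
position: [0.5133, -0.3062, 0.0906]
eef_rot: [0.477, 0.879, 0.0, 0.001]
wrist_force: [0.3, -0.2, -0.2]
finger_gap: 0.0264
t 5.25 pos [ 0.5133 -0.3062  0.0906] x [-0.546  0.838 -0.001] y [0.838 0.546 0.002] z [ 0.002 -0.    -1.   ] yaw_y 33.07 F [ 0.3 -0.2 -0.2] T [-0.01 -0.09 -0.  ] gap 0.0264
joints [ 0.79  0.53 -0.46  1.82  0.3   0.86  0.75]
tool d cm [0.08 0.01 2.26]
tool rotvec deg [0.11 0.08 0.07]
```

View pics/s2.png

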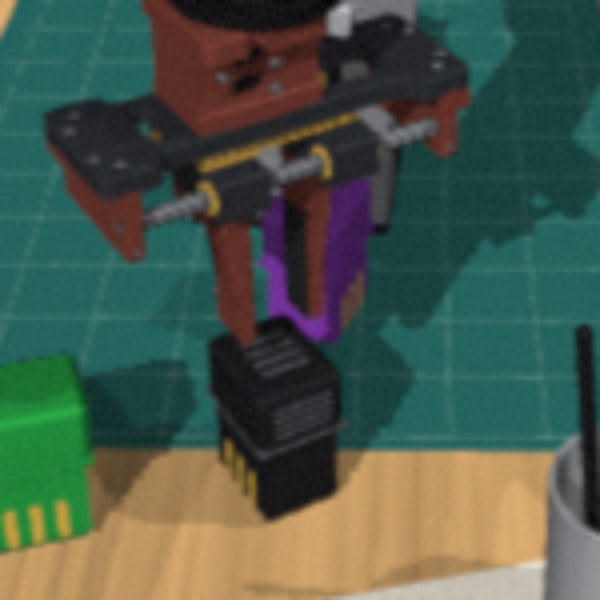

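```bash
python3 - <<'E'
from h import *
p=np.array(r.read_state()["position"]);print("TCP",p)
for n in("side","top"): print(n,proj(n,p),proj(n,p-[0,0,.019]), proj(n,[.513,-.306,.082]))
q=r.read_camera("top")
cv2.imwrite("pics/t2.png",cv2.resize(q[150:300,280:430,::-1],None,fx=4,fy=4))
E
```

```text
TCP [ 0.51298796 -0.30616542  0.09012289]
side [[207.88085105 245.42941669]] [[208.18233654 253.31261633]] [[208.0232507  248.76801342]]
top [[358.7271286  217.80835402]] [[356.36913109 218.29738658]] [[357.63670394 218.01602178]]
```

View pics/t2.png

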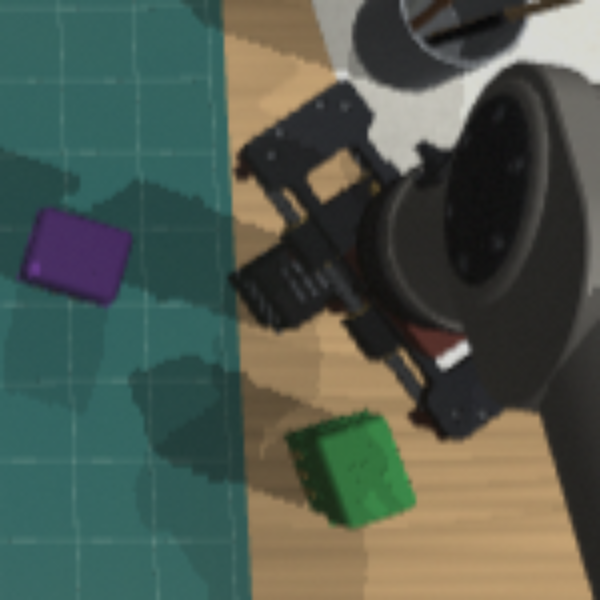

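```bash
python3 - <<'E'
from h import *
p=np.array([.5119,-.3067,.1951]);y=np.array([.852,.523,0])
for s in(-1,1):
  for a in(.044,.0575): print(s,a,proj("side",p+s*a*y-[0,0,.019])[0].round(1))
print("obs (181.7,201.7) (232,186)")
p=np.array([.5133,-.3062,.0906])
for s in(-1,1): print(s,[proj("side",p+s*.0132*np.array([.838,.546,0])-[0,0,d])[0].round(1) for d in(.019,0,-.02)])
E
```

```text
-1 0.044 [183.1 214.4]
-1 0.0575 [176.  216.6]
1 0.044 [227.2 200.7]
1 0.0575 [233.6 198.8]
obs (181.7,201.7) (232,186)
-1 [array([202.2, 255.5]), array([201.8, 247.6]), array([201.4, 239. ])]
1 [array([214.4, 250.8]), array([214.1, 242.9]), array([213.9, 234.5])]
```

```bash
python3 -m creep '[{"rx":0,"ry":0,"rz":0,"dx":0,"dy":0,"dz":0,"claw":100},{"rx":0,"ry":0,"rz":0,"dx":0,"dy":0,"dz":0,"claw":100},{"rx":0,"ry":0,"rz":0,"dx":0,"dy":0,"dz":0,"claw":100},{"rx":0,"ry":0,"rz":0,"dx":0,"dy":0,"dz":0,"claw":100},{"rx":0,"ry":0,"rz":0,"dx":0,"dy":0,"dz":0,"claw":100},{"rx":0,"ry":0,"rz":0,"dx":0,"dy":0,"dz":0,"claw":100},{"rx":0,"ry":0,"rz":0,"dx":0,"dy":0,"dz":0,"claw":100}]'
python3 -m creep '[{"rx":0,"ry":0,"rz":0,"dx":0,"dy":0,"dz":1,"claw":100},{"rx":0,"ry":0,"rz":0,"dx":0,"dy":0,"dz":1,"claw":100},{"rx":0,"ry":0,"rz":0,"dx":0,"dy":0,"dz":1,"claw":100},{"rx":0,"ry":0,"rz":0,"dx":0,"dy":0,"dz":0,"claw":100}]'
python3 st.py .513 -.3055 .068 33
python3 - <<'E'
from h import *
p=np.array(r.read_state()["position"]);y=np.array([.838,.546,0])
im=r.read_camera("side")[:,:,::-1].copy()
im=cv2.resize(im[160:310,140:290],None,fx=4,fy=4)
for s in(-1,1):
  for dz in (.019,-.011):
    q=proj("side",p+s*.044*y-[0,0,dz])[0];cv2.circle(im,tuple(((q-[140,160])*4).astype(int)),4,(0,0,255) if dz>0 else (0,255,0),1)
cv2.imwrite("pics/s3.png",im)
E
```

```text
t: 6.05
position: [0.512, -0.3057, 0.0887]
eef_rot: [0.477, 0.879, 0.0, -0.0]
wrist_force: [0.5, -0.7, 0.3]
finger_gap: 0.0787
t: 6.45
position: [0.5114, -0.3056, 0.0555]
eef_rot: [0.477, 0.879, 0.0, -0.001]
wrist_force: [-0.4, 0.2, 0.4]
finger_gap: 0.0874
t 6.45 pos [ 0.5114 -0.3056  0.0555] x [-0.546  0.838  0.002] y [ 0.838  0.546 -0.   ] z [-0.001  0.002 -1.   ] yaw_y 33.06 F [-0.4  0.2  0.4] T [-0.02 -0.14  0.03] gap 0.0874
joints [ 0.77  0.57 -0.44  1.85  0.33  0.8   0.73]
tool d cm [-0.08  0.14 -1.25]
tool rotvec deg [-0.01 -0.11  0.06]
```

View pics/s3.png

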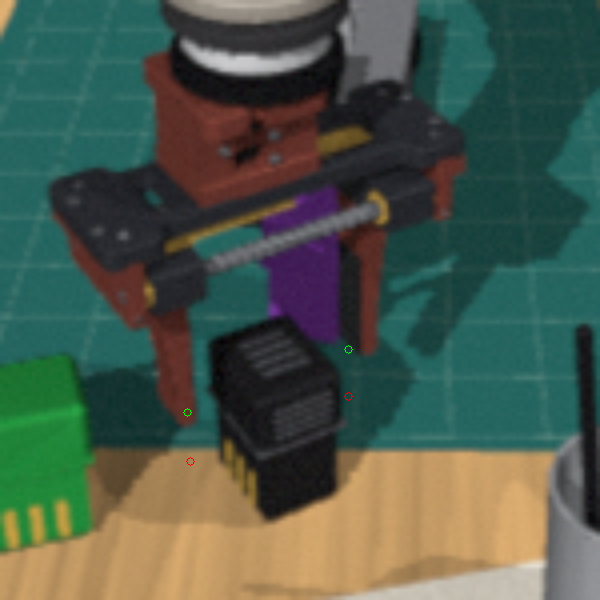

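```bash
python3 - <<'E'
from h import *
def P(n):
    c=C[n];return np.array(c["camera_matrix"])@np.c_[np.array(c["R"]),np.array(c["t"])]
for a,b in(((395,250),(166,199)),((357,182),(241,180))):
    X=cv2.triangulatePoints(P("top"),P("side"),np.array(a,float).reshape(2,1),np.array(b,float).reshape(2,1))[:,0];X=X[:3]/X[3]
    print(X.round(3),proj("top",X),proj("side",X))
E
```

```text
[ 0.445 -0.337  0.212] [[394.61179687 247.63471392]] [[164.03178923 198.96909715]]
[ 0.576 -0.27   0.213] [[357.13450657 183.47096533]] [[242.1293306  179.83343793]]
```

The state's z disagrees with the side picture. The fingertips show about 30 mm higher than reported, and the x and y agree in both views. I'll trust the pictures and aim for a reported z of about 0.038.

```bash
python3 -m creep '[{"rx":0,"ry":0,"rz":0,"dx":-0.1,"dy":0.15,"dz":0.8,"claw":100},{"rx":0,"ry":0,"rz":0,"dx":0,"dy":0,"dz":0.7,"claw":100},{"rx":0,"ry":0,"rz":0,"dx":0,"dy":0,"dz":0.2,"claw":100},{"rx":0,"ry":0,"rz":0,"dx":0,"dy":0,"dz":0,"claw":100}]'
python3 st.py .513 -.3055 .038 33
python3 - <<'E'
from h import *
im=r.read_camera("side")[:,:,::-1]
cv2.imwrite("pics/s4.png",cv2.resize(im[160:310,140:290],None,fx=4,fy=4))
E
```

```text
t: 6.9
position: [0.5142, -0.3057, 0.0377]
eef_rot: [0.477, 0.879, 0.001, -0.0]
wrist_force: [0.6, 0.2, 0.1]
finger_gap: 0.0877
t 6.9 pos [ 0.5142 -0.3057  0.0377] x [-0.546  0.838  0.001] y [0.838 0.546 0.001] z [-0.     0.001 -1.   ] yaw_y 33.07 F [0.6 0.2 0.1] T [-0.04 -0.11  0.01] gap 0.0877
joints [ 0.76  0.6  -0.43  1.85  0.35  0.77  0.72]
tool d cm [ 0.08 -0.09 -0.03]
tool rotvec deg [ 0.04 -0.06  0.07]
```

View pics/s4.png

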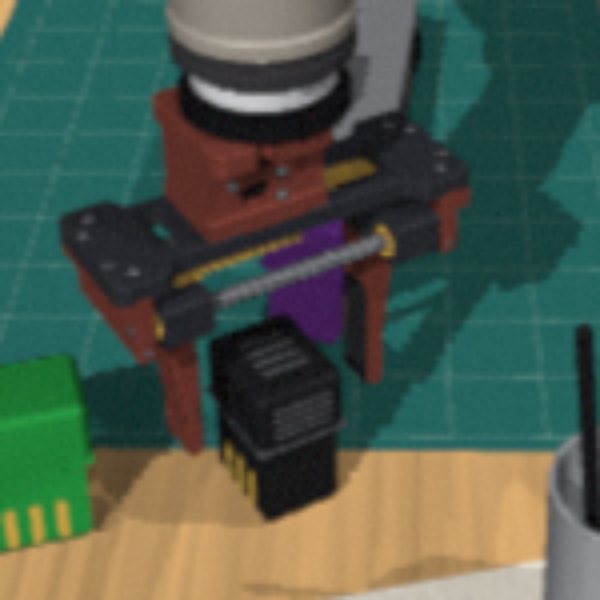

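```bash
python3 -m creep '[{"rx":0,"ry":0,"rz":0,"dx":0.1,"dy":-0.1,"dz":0,"claw":60},{"rx":0,"ry":0,"rz":0,"dx":0,"dy":0,"dz":0,"claw":40},{"rx":0,"ry":0,"rz":0,"dx":0,"dy":0,"dz":0,"claw":30},{"rx":0,"ry":0,"rz":0,"dx":0,"dy":0,"dz":0,"claw":30},{"rx":0,"ry":0,"rz":0,"dx":0,"dy":0,"dz":0,"claw":30},{"rx":0,"ry":0,"rz":0,"dx":0,"dy":0,"dz":0,"claw":30},{"rx":0,"ry":0,"rz":0,"dx":0,"dy":0,"dz":0,"claw":30},{"rx":0,"ry":0,"rz":0,"dx":0,"dy":0,"dz":0,"claw":30}]' 30
python3 st.py .513 -.3055 .038 33
python3 - <<'E'
from h import *
im=r.read_camera("side")[:,:,::-1]
cv2.imwrite("pics/s5.png",cv2.resize(im[160:310,140:290],None,fx=4,fy=4))
E
```

```text
t: 7.75
position: [0.5134, -0.3058, 0.0389]
eef_rot: [0.477, 0.879, 0.001, 0.001]
wrist_force: [0.2, 0.2, -0.4]
finger_gap: 0.0462
t 7.75 pos [ 0.5134 -0.3058  0.0389] x [-0.546  0.838 -0.001] y [0.838 0.546 0.002] z [ 0.002  0.    -1.   ] yaw_y 33.07 F [ 0.2  0.2 -0.4] T [-0.01 -0.17  0.  ] gap 0.0462
joints [ 0.76  0.6  -0.43  1.85  0.35  0.77  0.72]
tool d cm [ 0.04 -0.02  0.09]
tool rotvec deg [0.09 0.04 0.07]
```

View pics/s5.png

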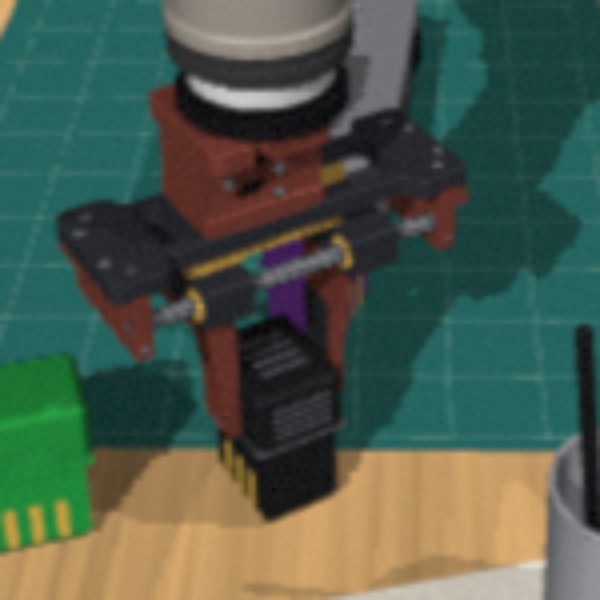

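```bash
python3 -m creep '[{"rx":0,"ry":0,"rz":0,"dx":0,"dy":0,"dz":-1,"claw":30},{"rx":0,"ry":0,"rz":0,"dx":0,"dy":0,"dz":-1.5,"claw":30},{"rx":0,"ry":0,"rz":0,"dx":0,"dy":0,"dz":-1.5,"claw":30},{"rx":0,"ry":0,"rz":0,"dx":0,"dy":0,"dz":-1.5,"claw":30},{"rx":0,"ry":0,"rz":0,"dx":0,"dy":0,"dz":-1.5,"claw":30},{"rx":0,"ry":0,"rz":0,"dx":0,"dy":0,"dz":-1.5,"claw":30},{"rx":0,"ry":0,"rz":0,"dx":0,"dy":0,"dz":-1.5,"claw":30},{"rx":0,"ry":0,"rz":0,"dx":0,"dy":0,"dz":-1.5,"claw":30},{"rx":0,"ry":0,"rz":0,"dx":0,"dy":0,"dz":-1.5,"claw":30},{"rx":0,"ry":0,"rz":0,"dx":0,"dy":0,"dz":0,"claw":30}]' 40
python3 st.py .5186 .0911 .17 -4.9
python3 - <<'E'
from h import *
im=r.read_camera("side")[:,:,::-1]
cv2.imwrite("pics/s6.png",cv2.resize(im[120:310,120:310],None,fx=3.1,fy=3.1))
E
```

```text
t: 8.8
position: [0.5136, -0.3058, 0.1842]
eef_rot: [0.476, 0.879, 0.0, 0.003]
wrist_force: [1.3, 0.1, -2.7]
finger_gap: 0.046
t 8.8 pos [ 0.5136 -0.3058  0.1842] x [-0.546  0.838 -0.005] y [0.838 0.546 0.003] z [ 0.006 -0.002 -1.   ] yaw_y 33.09 F [ 1.3  0.1 -2.7] T [-0.04 -0.13  0.01] gap 0.046
joints [ 0.82  0.42 -0.5   1.75  0.23  1.03  0.81]
tool d cm [32.99 22.08  1.33]
tool rotvec deg [ 0.28  0.22 37.99]
```

View pics/s6.png

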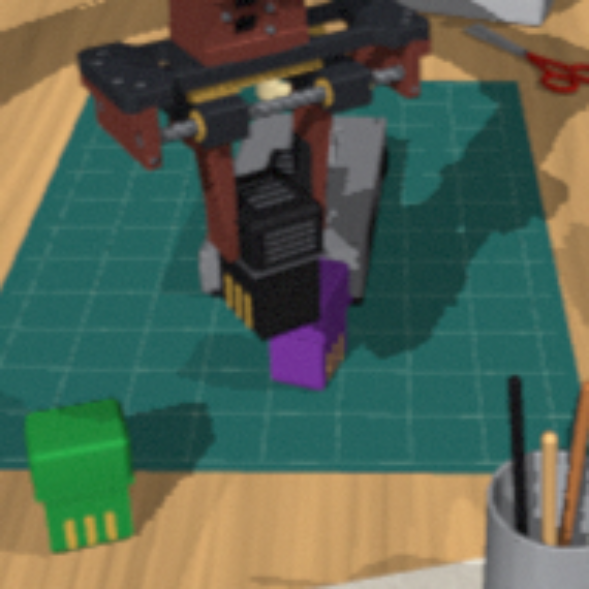

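```bash
python3 -m creep '[{"rx":0.3,"ry":0.2,"rz":6.3,"dx":0,"dy":0,"dz":0,"claw":30},{"rx":0,"ry":0,"rz":6.3,"dx":0,"dy":0,"dz":0,"claw":30},{"rx":0,"ry":0,"rz":6.3,"dx":0,"dy":0,"dz":0,"claw":30},{"rx":0,"ry":0,"rz":6.3,"dx":0,"dy":0,"dz":0,"claw":30},{"rx":0,"ry":0,"rz":6.3,"dx":0,"dy":0,"dz":0,"claw":30},{"rx":0,"ry":0,"rz":6.3,"dx":0,"dy":0,"dz":0,"claw":30},{"rx":0,"ry":0,"rz":0,"dx":0,"dy":0,"dz":0,"claw":30}]'
python3 st.py .5186 .0911 .19 -4.9
python3 -m creep '[{"rx":0,"ry":0,"rz":0,"dx":2,"dy":-0.2,"dz":0,"claw":30},{"rx":0,"ry":0,"rz":0,"dx":3.3,"dy":-0.3,"dz":0,"claw":30},{"rx":0,"ry":0,"rz":0,"dx":3.3,"dy":-0.3,"dz":0,"claw":30},{"rx":0,"ry":0,"rz":0,"dx":3.3,"dy":-0.3,"dz":0,"claw":30},{"rx":0,"ry":0,"rz":0,"dx":3.3,"dy":-0.3,"dz":0,"claw":30},{"rx":0,"ry":0,"rz":0,"dx":3.3,"dy":-0.3,"dz":0,"claw":30},{"rx":0,"ry":0,"rz":0,"dx":3.3,"dy":-0.3,"dz":0,"claw":30},{"rx":0,"ry":0,"rz":0,"dx":3.3,"dy":-0.3,"dz":0,"claw":30},{"rx":0,"ry":0,"rz":0,"dx":3.3,"dy":-0.3,"dz":0,"claw":30},{"rx":0,"ry":0,"rz":0,"dx":2,"dy":0,"dz":0,"claw":30},{"rx":0,"ry":0,"rz":0,"dx":0,"dy":0,"dz":0,"claw":30}]'
python3 st.py .5186 .0911 .19 -4.9
```

```text
t: 9.55
position: [0.509, -0.304, 0.1787]
eef_rot: [0.744, 0.668, -0.003, -0.004]
wrist_force: [0.8, 0.5, -2.8]
finger_gap: 0.0457
t 9.55 pos [ 0.509  -0.304   0.1787] x [0.107 0.994 0.001] y [ 0.994 -0.107 -0.01 ] z [-0.01   0.002 -1.   ] yaw_y -6.17 F [ 0.8  0.5 -2.8] T [-0.06 -0.08  0.  ] gap 0.0457
joints [ 0.71  0.4  -0.36  1.76  0.16  1.02  0.18]
tool d cm [39.38 -3.3  -1.04]
tool rotvec deg [-0.56 -0.09 -1.27]
t: 10.65
position: [0.5074, 0.0116, 0.1748]
eef_rot: [0.733, 0.681, -0.005, -0.007]
wrist_force: [-0.5, 0.4, -2.0]
finger_gap: 0.046
t 10.65 pos [0.5074 0.0116 0.1748] x [0.073 0.997 0.001] y [ 0.997 -0.073 -0.017] z [-0.017  0.003 -1.   ] yaw_y -4.21 F [-0.5  0.4 -2. ] T [-0.03 -0.1   0.01] gap 0.046
joints [ 0.29  0.29 -0.52  1.95  0.17  0.96 -0.38]
tool d cm [ 8.02  0.51 -1.52]
tool rotvec deg [-0.97 -0.08  0.69]
```

```bash
python3 -m creep '[{"rx":-1,"ry":0,"rz":0.7,"dx":2,"dy":0.2,"dz":0,"claw":30},{"rx":0,"ry":0,"rz":0,"dx":2.5,"dy":0.2,"dz":0,"claw":30},{"rx":0,"ry":0,"rz":0,"dx":2.5,"dy":0.1,"dz":0,"claw":30},{"rx":0,"ry":0,"rz":0,"dx":1.2,"dy":0,"dz":0,"claw":30},{"rx":0,"ry":0,"rz":0,"dx":0,"dy":0,"dz":0,"claw":30},{"rx":0,"ry":0,"rz":0,"dx":0,"dy":0,"dz":2,"claw":30},{"rx":0,"ry":0,"rz":0,"dx":0,"dy":0,"dz":2,"claw":30},{"rx":0,"ry":0,"rz":0,"dx":0,"dy":0,"dz":1,"claw":30},{"rx":0,"ry":0,"rz":0,"dx":0,"dy":0,"dz":0,"claw":30}]'
python3 st.py .5186 .0911 .105 -4.9
```

```text
t: 11.55
position: [0.5191, 0.0819, 0.1213]
eef_rot: [0.736, 0.677, -0.003, 0.002]
wrist_force: [-0.1, 1.0, -1.4]
finger_gap: 0.046
t 11.55 pos [0.5191 0.0819 0.1213] x [ 0.083  0.996 -0.006] y [ 0.997 -0.083 -0.002] z [-0.002 -0.006 -1.   ] yaw_y -4.78 F [-0.1  1.  -1.4] T [-0.05 -0.07 -0.  ] gap 0.046
joints [ 0.14  0.39 -0.52  1.96  0.26  0.86 -0.6 ]
tool d cm [ 0.92 -0.12  1.63]
tool rotvec deg [-0.09  0.37  0.12]
```

```bash
python3 -m creep '[{"rx":0,"ry":0.4,"rz":0.1,"dx":0.9,"dy":-0.1,"dz":0.7,"claw":30},{"rx":0,"ry":0,"rz":0,"dx":0,"dy":0,"dz":0.9,"claw":30},{"rx":0,"ry":0,"rz":0,"dx":0,"dy":0,"dz":0,"claw":30}]'
python3 st.py .5186 .0911 .105 -4.9
python3 - <<'E'
from h import *
s=r.read_camera("side")[:,:,::-1];t=r.read_camera("top")[:,:,::-1]
cv2.imwrite("pics/s7.png",cv2.resize(s[120:230,160:270],None,fx=5.4,fy=5.4,interpolation=cv2.INTER_CUBIC))
cv2.imwrite("pics/t7.png",cv2.resize(t[160:270,150:280],None,fx=5.4,fy=5.4,interpolation=cv2.INTER_CUBIC))
E
```

```text
t: 11.85
position: [0.5198, 0.0901, 0.1053]
eef_rot: [0.737, 0.676, 0.0, -0.0]
wrist_force: [-0.4, -0.1, -2.8]
finger_gap: 0.0461
t 11.85 pos [0.5198 0.0901 0.1053] x [0.087 0.996 0.001] y [ 0.996 -0.087  0.   ] z [ 0.     0.001 -1.   ] yaw_y -5.0 F [-0.4 -0.1 -2.8] T [-0.07 -0.04  0.01] gap 0.0461
joints [ 0.13  0.41 -0.51  1.97  0.27  0.82 -0.62]
tool d cm [ 0.09 -0.13  0.03]
tool rotvec deg [ 0.01 -0.05 -0.1 ]
```

View pics/s7.png

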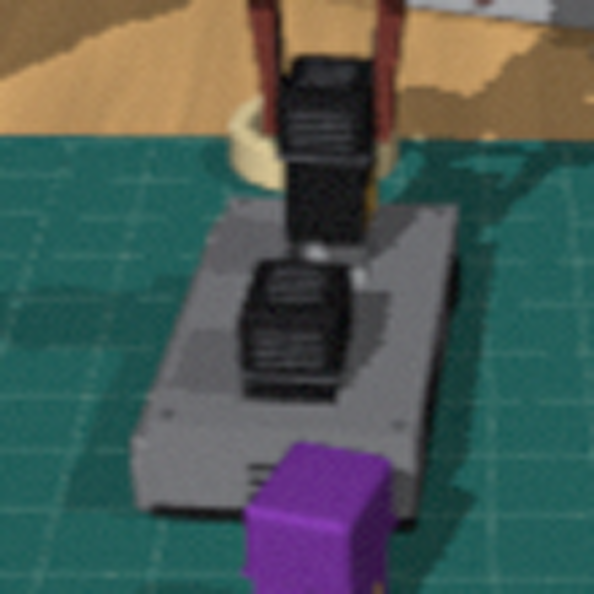

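View pics/t7.png

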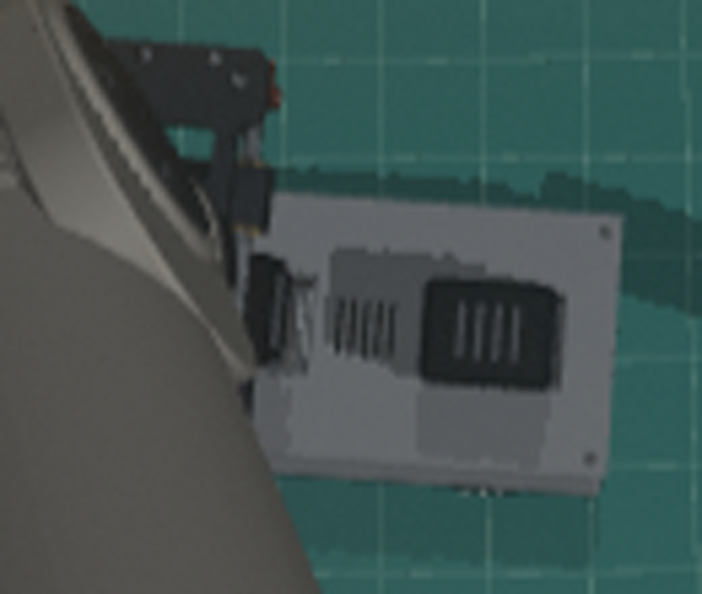

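```bash
cat > ov.py <<'E'
from h import *
def ov(n,path,o,f,items,out,size):
    im=cv2.imread(path) if isinstance(path,str) else path
    for p,Q,col in items:
        q=((proj(n,pose(p,Q))-o+.5)*f-.5).round().astype(int);cv2.polylines(im,[q],True,col,1)
    cv2.imwrite(out,im)
E
python3 - <<'E'
from ov import *
ch=[.5136,.0333,-.0862]
b=[.5198,.0901,-.0862];z=.0664
bay=pose(ch,[[0,.058,0]])[0];print("bay",bay)
it=[(b,box(.035,.045,z),(0,0,255)),(b,box(.046,.058,z+.046),(0,255,255)),(b,box(.046,.058,z+.082),(0,0,255)),(ch,box(.12,.23,.052),(0,255,0)),([*bay[:2],ch[2]],box(.0425,.0525,.052),(255,255,0)),(pose(ch,[[0,-.058,0]])[0,:2].tolist()+[ch[2]],box(.046,.058,.094),(255,0,255))]
ov("side","pics/s7.png",(160,120),5.4,it,"pics/s7o.png",0)
ov("top","pics/t7.png",(150,160),5.4,it,"pics/t7o.png",0)
t=cv2.resize(cv2.imread("pics/top0.png")[180:264,160:275],None,fx=6.5,fy=6.5,interpolation=cv2.INTER_CUBIC)
ov("top",t,(160,180),6.5,it[3:],"pics/c1o.png",0)
E
```

```text
bay [0.51859341 0.09108465 0.        ]
```

View pics/s7o.png

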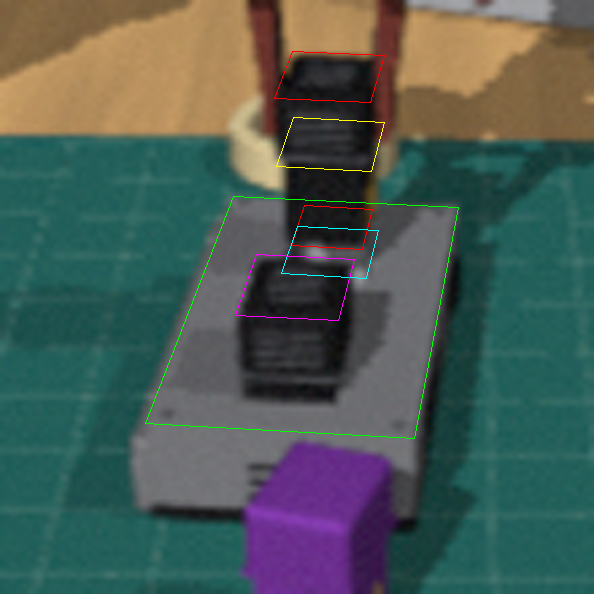

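View pics/t7o.png

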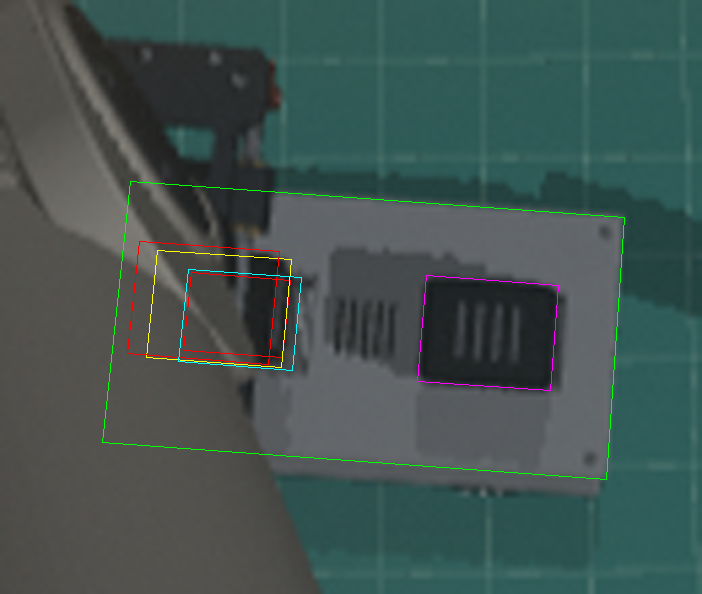

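View pics/c1o.png

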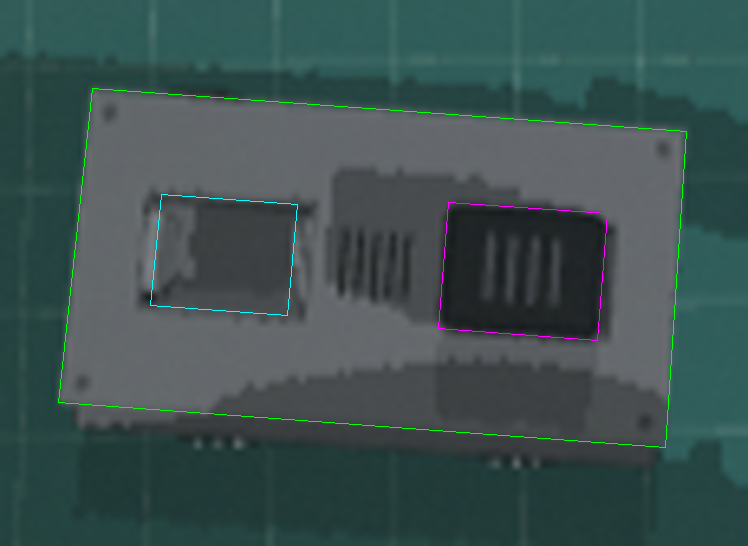

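```bash
python3 -m creep '[{"rx":0,"ry":0,"rz":0,"dx":0.1,"dy":-0.1,"dz":0.5,"claw":30},{"rx":0,"ry":0,"rz":0,"dx":0,"dy":0,"dz":0.4,"claw":30},{"rx":0,"ry":0,"rz":0,"dx":0,"dy":0,"dz":0,"claw":30}]'
python3 st.py .5186 .0911 .0509 -4.9
```

```text
t: 12.25
position: [0.5202, 0.092, 0.0975]
eef_rot: [0.737, 0.676, 0.002, 0.001]
wrist_force: [0.1, -0.2, -2.0]
finger_gap: 0.0463
t 12.25 pos [0.5202 0.092  0.0975] x [0.087 0.996 0.002] y [ 0.996 -0.087  0.003] z [ 0.003  0.002 -1.   ] yaw_y -4.96 F [ 0.1 -0.2 -2. ] T [-0.04 -0.07  0.03] gap 0.0463
joints [ 0.12  0.42 -0.51  1.98  0.28  0.8  -0.63]
tool d cm [-0.12 -0.17  4.66]
tool rotvec deg [ 0.19 -0.11 -0.06]
```

```bash
python3 -m creep '[{"rx":0.2,"ry":-0.1,"rz":0,"dx":-0.1,"dy":-0.2,"dz":0,"claw":30},{"rx":0,"ry":0,"rz":0,"dx":0,"dy":0,"dz":0,"claw":30}]'
python3 st.py .5186 .0911 .0509 -4.9
python3 -m creep '[{"rx":0,"ry":0,"rz":0,"dx":0,"dy":0,"dz":0.3,"claw":30},{"rx":0,"ry":0,"rz":0,"dx":0,"dy":0,"dz":0.3,"claw":30},{"rx":0,"ry":0,"rz":0,"dx":0,"dy":0,"dz":0.3,"claw":30},{"rx":0,"ry":0,"rz":0,"dx":0,"dy":0,"dz":0,"claw":30}]'
python3 st.py .5186 .0911 .0509 -4.9
```

```text
t: 12.45
position: [0.5179, 0.0912, 0.0974]
eef_rot: [0.737, 0.676, -0.0, -0.0]
wrist_force: [0.1, 0.2, -2.7]
finger_gap: 0.0458
t 12.45 pos [0.5179 0.0912 0.0974] x [ 0.086  0.996 -0.   ] y [ 0.996 -0.086 -0.001] z [-0.001 -0.    -1.   ] yaw_y -4.95 F [ 0.1  0.2 -2.7] T [-0.07 -0.06 -0.  ] gap 0.0458
joints [ 0.12  0.42 -0.51  1.98  0.28  0.8  -0.63]
tool d cm [-0.    0.07  4.65]
tool rotvec deg [-0.04  0.01 -0.05]
t: 12.85
position: [0.5181, 0.0911, 0.0879]
eef_rot: [0.737, 0.676, -0.0, -0.0]
wrist_force: [0.8, 0.0, -2.2]
finger_gap: 0.046
t 12.85 pos [0.5181 0.0911 0.0879] x [ 0.087  0.996 -0.   ] y [ 0.996 -0.087 -0.   ] z [-0. -0. -1.] yaw_y -4.97 F [ 0.8  0.  -2.2] T [-0.05 -0.09 -0.02] gap 0.046
joints [ 0.11  0.44 -0.5   1.99  0.29  0.79 -0.64]
tool d cm [0.01 0.05 3.7 ]
tool rotvec deg [-0.01  0.   -0.07]
```

Aligned, no contact force, and the bottom is about 3 mm into the mouth. I'll carry on down.

```bash
python3 -m creep '[{"rx":0,"ry":0,"rz":0,"dx":0,"dy":0.05,"dz":0.3,"claw":30},{"rx":0,"ry":0,"rz":0,"dx":0,"dy":0,"dz":0.3,"claw":30},{"rx":0,"ry":0,"rz":0,"dx":0,"dy":0,"dz":0.3,"claw":30},{"rx":0,"ry":0,"rz":0,"dx":0,"dy":0,"dz":0,"claw":30}]'
python3 st.py .5186 .0911 .0509 -4.9
python3 -m creep '[{"rx":0,"ry":0,"rz":0,"dx":0,"dy":0,"dz":0.3,"claw":30},{"rx":0,"ry":0,"rz":0,"dx":0,"dy":0,"dz":0.3,"claw":30},{"rx":0,"ry":0,"rz":0,"dx":0,"dy":0,"dz":0.3,"claw":30},{"rx":0,"ry":0,"rz":0,"dx":0,"dy":0,"dz":0,"claw":30}]'
python3 st.py .5186 .0911 .0509 -4.9
```

```text
t: 13.25
position: [0.5186, 0.091, 0.0779]
eef_rot: [0.737, 0.676, -0.0, -0.0]
wrist_force: [-0.2, 0.5, -1.7]
finger_gap: 0.0458
t 13.25 pos [0.5186 0.091  0.0779] x [ 0.087  0.996 -0.   ] y [ 0.996 -0.087 -0.   ] z [-0. -0. -1.] yaw_y -4.97 F [-0.2  0.5 -1.7] T [ 0.  -0.1  0. ] gap 0.0458
joints [ 0.11  0.45 -0.49  2.    0.3   0.77 -0.65]
tool d cm [ 0.01 -0.    2.7 ]
tool rotvec deg [-0.02  0.01 -0.07]
t: 13.65
position: [0.5187, 0.091, 0.0681]
eef_rot: [0.737, 0.676, -0.0, -0.0]
wrist_force: [-0.4, -0.3, -1.5]
finger_gap: 0.0462
t 13.65 pos [0.5187 0.091  0.0681] x [ 0.087  0.996 -0.   ] y [ 0.996 -0.087 -0.   ] z [-0. -0. -1.] yaw_y -4.98 F [-0.4 -0.3 -1.5] T [-0.05 -0.1  -0.02] gap 0.0462
joints [ 0.1   0.47 -0.49  2.    0.31  0.75 -0.66]
tool d cm [ 0.01 -0.01  1.72]
tool rotvec deg [-0.02  0.01 -0.08]
```

```bash
python3 -m creep '[{"rx":0,"ry":0,"rz":0,"dx":0,"dy":0,"dz":0.3,"claw":30},{"rx":0,"ry":0,"rz":0,"dx":0,"dy":0,"dz":0.3,"claw":30},{"rx":0,"ry":0,"rz":0,"dx":0,"dy":0,"dz":0.3,"claw":30},{"rx":0,"ry":0,"rz":0,"dx":0,"dy":0,"dz":0.3,"claw":30},{"rx":0,"ry":0,"rz":0,"dx":0,"dy":0,"dz":0,"claw":30}]'
python3 st.py .5186 .0911 .0509 -4.9
python3 -m creep '[{"rx":0,"ry":0,"rz":0,"dx":0,"dy":0,"dz":0.2,"claw":30},{"rx":0,"ry":0,"rz":0,"dx":0,"dy":0,"dz":0.1,"claw":30},{"rx":0,"ry":0,"rz":0,"dx":0,"dy":0,"dz":0.1,"claw":30},{"rx":0,"ry":0,"rz":0,"dx":0,"dy":0,"dz":0,"claw":30}]'
python3 st.py .5186 .0911 .0509 -4.9
```

```text
t: 14.15
position: [0.5187, 0.0909, 0.055]
eef_rot: [0.737, 0.676, -0.0, -0.0]
wrist_force: [0.2, -0.8, -2.6]
finger_gap: 0.0457
t 14.15 pos [0.5187 0.0909 0.055 ] x [ 0.087  0.996 -0.   ] y [ 0.996 -0.087 -0.   ] z [-0. -0. -1.] yaw_y -4.97 F [ 0.2 -0.8 -2.6] T [-0.03 -0.09  0.  ] gap 0.0457
joints [ 0.09  0.49 -0.48  2.01  0.33  0.72 -0.68]
tool d cm [ 0.02 -0.01  0.41]
tool rotvec deg [-0.02  0.01 -0.07]
t: 14.55
position: [0.5189, 0.091, 0.0509]
eef_rot: [0.737, 0.676, -0.0, 0.0]
wrist_force: [0.1, 0.1, -1.4]
finger_gap: 0.0459
t 14.55 pos [0.5189 0.091  0.0509] x [ 0.087  0.996 -0.   ] y [ 0.996 -0.087 -0.   ] z [-0. -0. -1.] yaw_y -4.97 F [ 0.1  0.1 -1.4] T [-0.06  0.06 -0.  ] gap 0.0459
joints [ 0.09  0.49 -0.47  2.01  0.34  0.71 -0.68]
tool d cm [ 0.   -0.03 -0.  ]
tool rotvec deg [-0.    0.01 -0.07]
```

```bash
python3 -m creep '[{"rx":0,"ry":0,"rz":0,"dx":0,"dy":0,"dz":0.1,"claw":30},{"rx":0,"ry":0,"rz":0,"dx":0,"dy":0,"dz":0.1,"claw":30}]'
python3 st.py .5186 .0911 .0509 -4.9|head -1
python3 -m creep '[{"rx":0,"ry":0,"rz":0,"dx":0,"dy":0,"dz":0.1,"claw":30}]'
```

```text
t: 14.75
position: [0.519, 0.091, 0.0508]
eef_rot: [0.737, 0.676, -0.001, 0.001]
wrist_force: [-4.4, -0.3, 12.3]
finger_gap: 0.0461
t 14.75 pos [0.519  0.091  0.0508] x [ 0.087  0.996 -0.001] y [ 0.996 -0.087  0.   ] z [-0.    -0.001 -1.   ] yaw_y -5.0 F [-4.4 -0.3 12.3] T [-0.26  1.28  0.03] gap 0.0461
t: 14.85
position: [0.519, 0.091, 0.0508]
eef_rot: [0.737, 0.676, -0.001, 0.001]
wrist_force: [-3.6, -0.3, 9.8]
finger_gap: 0.0463
```

Bottomed out at exactly the predicted height. Now I'll release it and rise.

```bash
python3 -m creep '[{"rx":0,"ry":0,"rz":0,"dx":0,"dy":0,"dz":0,"claw":70},{"rx":0,"ry":0,"rz":0,"dx":0,"dy":0,"dz":0,"claw":90},{"rx":0,"ry":0,"rz":0,"dx":0,"dy":0,"dz":0,"claw":90},{"rx":0,"ry":0,"rz":0,"dx":0,"dy":0,"dz":0,"claw":90},{"rx":0,"ry":0,"rz":0,"dx":0,"dy":0,"dz":-1,"claw":90},{"rx":0,"ry":0,"rz":0,"dx":0,"dy":0,"dz":-1.5,"claw":90},{"rx":0,"ry":0,"rz":0,"dx":0,"dy":0,"dz":-1.5,"claw":90},{"rx":0,"ry":0,"rz":0,"dx":0,"dy":0,"dz":-1.5,"claw":90},{"rx":0,"ry":0,"rz":0,"dx":0,"dy":0,"dz":-1,"claw":90},{"rx":0,"ry":0,"rz":0,"dx":0,"dy":0,"dz":0,"claw":90}]'
python3 st.py .5086 -.0245 .12 -4.9
python3 - <<'E'
from h import *
s=r.read_camera("side")[:,:,::-1];t=r.read_camera("top")[:,:,::-1]
cv2.imwrite("pics/s8.png",cv2.resize(s[120:230,160:270],None,fx=5.4,fy=5.4,interpolation=cv2.INTER_CUBIC))
cv2.imwrite("pics/t8.png",cv2.resize(t[160:270,150:280],None,fx=5.4,fy=5.4,interpolation=cv2.INTER_CUBIC))
E
```

```text
t: 15.85
position: [0.5208, 0.0922, 0.1238]
eef_rot: [0.737, 0.676, 0.002, 0.002]
wrist_force: [-0.2, 0.8, -0.5]
finger_gap: 0.0788
t 15.85 pos [0.5208 0.0922 0.1238] x [ 0.087  0.996 -0.   ] y [ 0.996 -0.087  0.005] z [ 0.005 -0.001 -1.   ] yaw_y -4.97 F [-0.2  0.8 -0.5] T [-0.02 -0.04 -0.02] gap 0.0788
joints [ 0.13  0.39 -0.52  1.96  0.26  0.85 -0.61]
tool d cm [-11.73  -0.21   0.38]
tool rotvec deg [ 0.29  0.01 -0.07]
```

View pics/s8.png

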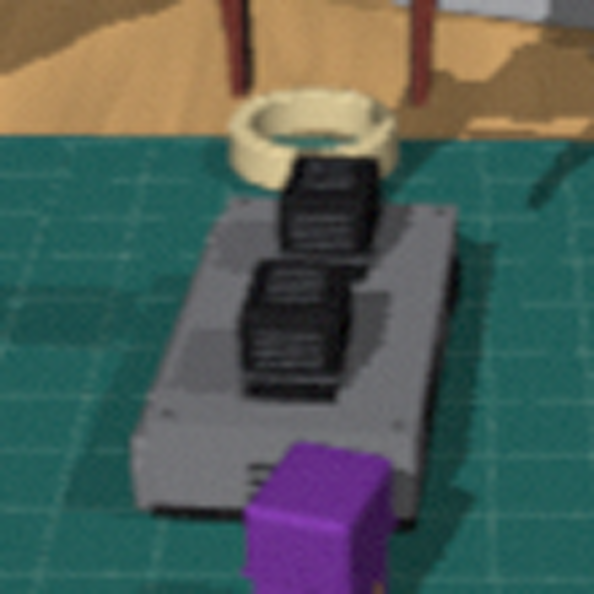

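View pics/t8.png

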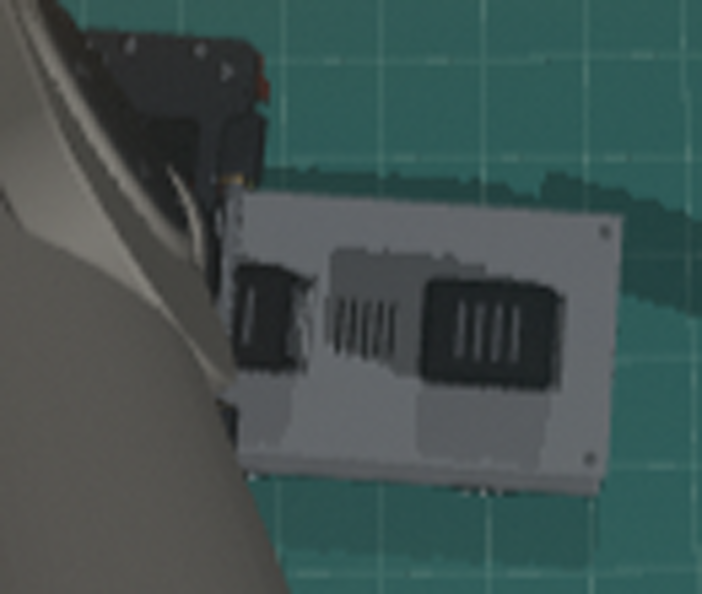

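```bash
python3 -m creep '[{"rx":0,"ry":0,"rz":0,"dx":-2,"dy":0,"dz":0,"claw":100},{"rx":0,"ry":0,"rz":0,"dx":-2.5,"dy":0,"dz":0,"claw":100},{"rx":0,"ry":0,"rz":0,"dx":-2.5,"dy":-0.2,"dz":0,"claw":100},{"rx":0,"ry":0,"rz":0,"dx":-2.5,"dy":0,"dz":0,"claw":100},{"rx":0,"ry":0,"rz":0,"dx":-1.5,"dy":0,"dz":0,"claw":100},{"rx":0,"ry":0,"rz":0,"dx":0,"dy":0,"dz":0,"claw":100}]'
python3 st.py .5086 -.0245 .12 -4.9
```

```text
t: 16.55
position: [0.5048, -0.0205, 0.118]
eef_rot: [0.736, 0.677, -0.002, -0.002]
wrist_force: [-0.3, 0.6, 0.3]
finger_gap: 0.0879
t 16.55 pos [ 0.5048 -0.0205  0.118 ] x [ 0.083  0.997 -0.001] y [ 0.996 -0.083 -0.005] z [-0.005 -0.    -1.   ] yaw_y -4.79 F [-0.3  0.6  0.3] T [-0.02 -0.1  -0.04] gap 0.0879
joints [ 0.33  0.36 -0.5   2.01  0.23  0.83 -0.38]
tool d cm [-0.37  0.41 -0.2 ]
tool rotvec deg [-0.28  0.03  0.11]
```

```bash
python3 -m creep '[{"rx":-0.3,"ry":0,"rz":0.1,"dx":-0.4,"dy":0.4,"dz":0,"claw":100},{"rx":0,"ry":0,"rz":0,"dx":0,"dy":0,"dz":1.5,"claw":100},{"rx":0,"ry":0,"rz":0,"dx":0,"dy":0,"dz":1.5,"claw":100},{"rx":0,"ry":0,"rz":0,"dx":0,"dy":0,"dz":1.5,"claw":100},{"rx":0,"ry":0,"rz":0,"dx":0,"dy":0,"dz":1,"claw":100},{"rx":0,"ry":0,"rz":0,"dx":0,"dy":0,"dz":0,"claw":100}]'
python3 st.py .5086 -.0245 .0508 -4.9
```

```text
t: 17.15
position: [0.51, -0.0199, 0.0601]
eef_rot: [0.735, 0.678, 0.001, -0.0]
wrist_force: [0.0, 0.7, 0.0]
finger_gap: 0.0876
t 17.15 pos [ 0.51   -0.0199  0.0601] x [0.08  0.997 0.002] y [ 0.997 -0.08   0.001] z [ 0.001  0.002 -1.   ] yaw_y -4.59 F [0.  0.7 0. ] T [-0.06 -0.05 -0.03] gap 0.0876
joints [ 0.29  0.45 -0.46  2.05  0.3   0.71 -0.44]
tool d cm [-0.47 -0.11  0.93]
tool rotvec deg [ 0.07 -0.13  0.31]
```

```bash
python3 -m creep '[{"rx":0,"ry":0,"rz":0.3,"dx":-0.45,"dy":-0.1,"dz":0.3,"claw":100},{"rx":0,"ry":0,"rz":0,"dx":0,"dy":0,"dz":0.5,"claw":100},{"rx":0,"ry":0,"rz":0,"dx":0,"dy":0,"dz":0,"claw":100}]'
python3 st.py .5086 -.0248 .0508 -4.9
```

```text
t: 17.45
position: [0.5095, -0.0236, 0.0523]
eef_rot: [0.736, 0.677, 0.002, 0.0]
wrist_force: [0.6, 0.1, 0.4]
finger_gap: 0.0874
t 17.45 pos [ 0.5095 -0.0236  0.0523] x [0.084 0.996 0.003] y [ 0.996 -0.084  0.003] z [ 0.003  0.002 -1.   ] yaw_y -4.83 F [0.6 0.1 0.4] T [-0.05 -0.09 -0.04] gap 0.0874
joints [ 0.29  0.46 -0.45  2.05  0.31  0.69 -0.44]
tool d cm [-0.13 -0.08  0.15]
tool rotvec deg [ 0.15 -0.15  0.07]
```

```bash
python3 -m creep '[{"rx":0.1,"ry":-0.1,"rz":0.1,"dx":-0.13,"dy":-0.1,"dz":0.1,"claw":100},{"rx":0,"ry":0,"rz":0,"dx":0,"dy":0,"dz":0,"claw":70},{"rx":0,"ry":0,"rz":0,"dx":0,"dy":0,"dz":0,"claw":50},{"rx":0,"ry":0,"rz":0,"dx":0,"dy":0,"dz":0,"claw":40},{"rx":0,"ry":0,"rz":0,"dx":0,"dy":0,"dz":0,"claw":30},{"rx":0,"ry":0,"rz":0,"dx":0,"dy":0,"dz":0,"claw":30},{"rx":0,"ry":0,"rz":0,"dx":0,"dy":0,"dz":0,"claw":30},{"rx":0,"ry":0,"rz":0,"dx":0,"dy":0,"dz":0,"claw":30}]' 60
python3 st.py .5086 -.0248 .0508 -4.9
python3 - <<'E'
from h import *
s=r.read_camera("side")[:,:,::-1]
cv2.imwrite("pics/s9.png",cv2.resize(s[120:230,160:270],None,fx=5.4,fy=5.4,interpolation=cv2.INTER_CUBIC))
E
```

```text
t: 18.25
position: [0.5094, -0.0251, 0.0525]
eef_rot: [0.737, 0.676, 0.001, 0.001]
wrist_force: [0.7, 1.3, -0.4]
finger_gap: 0.0456
t 18.25 pos [ 0.5094 -0.0251  0.0525] x [0.086 0.996 0.001] y [ 0.996 -0.086  0.003] z [ 0.004  0.    -1.   ] yaw_y -4.95 F [ 0.7  1.3 -0.4] T [-0.03 -0.02  0.05] gap 0.0456
joints [ 0.29  0.46 -0.45  2.05  0.31  0.69 -0.44]
tool d cm [ 0.03 -0.08  0.17]
tool rotvec deg [ 0.2  -0.04 -0.05]
```

View pics/s9.png

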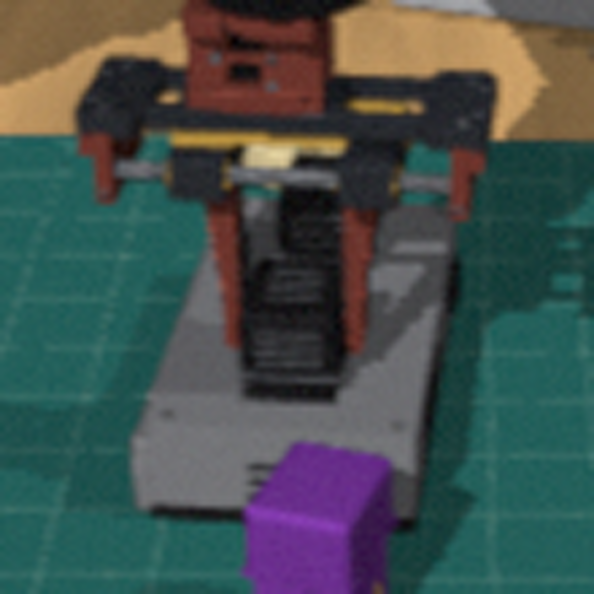

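```bash
python3 -m creep '[{"rx":0,"ry":2,"rz":0,"dx":-0.15,"dy":0,"dz":-0.07,"claw":30},{"rx":0,"ry":2,"rz":0,"dx":-0.15,"dy":0,"dz":-0.08,"claw":30}]'
cat > rk.py <<'E'
from h import *
s=r.read_state();R=Ro.from_quat(s["eef_rot"]).as_matrix();p=np.array(s["position"])
a=-.0862;ey=np.array([-np.sin(a),np.cos(a),0]);ex=np.array([np.cos(a),np.sin(a),0])
z=R[:,2];tilt=np.degrees(np.arcsin(-z@ey)) # + : ry positive moves z toward +x(tool)=+ey
tilt=np.degrees(np.arctan2(z@ey,-z[2]))
c=p+z*.069  # pack underside centre (reported frame)
b=np.array([.5086,-.0248,-.0185])
d=c-b
# centre at strip level (26mm above floor): distance along axis
q=p+z*((p[2]-(-.0185+.026))/-z[2])
print("t",round(s["t"],2),"tilt",tilt.round(2),"sidetilt",np.degrees(z@ex).round(2),"raise mm",(d[2]*1000).round(1),"axis@strip off mm x,y",(1e3*(q-b)@ex).round(1),(1e3*(q-b)@ey).round(1),"F",np.round(s["wrist_force"],1),"T",np.round(s["torque"],2),"gap",round(s["finger_gap"],4),"d_cm",round(100*(p[2]-.0075)/-z[2],2))
E
python3 rk.py
```

```text
t: 18.5
position: [0.509, -0.0263, 0.0538]
eef_rot: [0.735, 0.677, 0.028, -0.023]
wrist_force: [2.1, 1.3, -7.9]
finger_gap: 0.0453
t 18.5 tilt 4.14 sidetilt 0.17 raise mm 3.5 axis@strip off mm x,y 0.7 1.8 F [ 2.1  1.3 -7.9] T [-0.57 -0.43 -0.04] gap 0.0453 d_cm 4.64
```

```bash
sed -i 's/-.0185/-.0165/g; s/.0075/.0095/' rk.py; python3 -m creep '[{"rx":0,"ry":-3,"rz":0,"dx":0.23,"dy":0,"dz":-0.08,"claw":30},{"rx":0,"ry":-3,"rz":0,"dx":0.23,"dy":0,"dz":-0.08,"claw":30},{"rx":0,"ry":-3,"rz":0,"dx":0.23,"dy":0,"dz":-0.08,"claw":30}]'
python3 rk.py
python3 - <<'E'
from h import *
s=r.read_camera("side")[:,:,::-1]
cv2.imwrite("pics/s10.png",cv2.resize(s[120:230,160:270],None,fx=5.4,fy=5.4,interpolation=cv2.INTER_CUBIC))
E
```

```text
t: 18.8
position: [0.509, -0.0248, 0.0549]
eef_rot: [0.739, 0.672, -0.031, 0.03]
wrist_force: [-0.0, -3.9, -7.1]
finger_gap: 0.0457
t 18.8 tilt -4.98 sidetilt 0.09 raise mm 2.7 axis@strip off mm x,y 0.5 -3.9 F [-0.  -3.9 -7.1] T [ 0.1  -0.14  0.1 ] gap 0.0457 d_cm 4.56
```

View pics/s10.png

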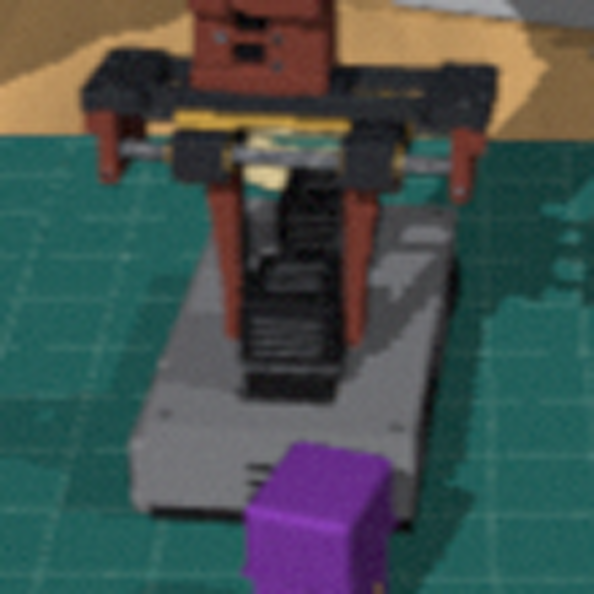

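```bash
cat > nx.py <<'E'
import sys
from h import *
s=r.read_state();R=Ro.from_quat(s["eef_rot"]).as_matrix();p=np.array(s["position"])
a=-.0862;ey=np.array([-np.sin(a),np.cos(a),0]);ex=np.array([np.cos(a),np.sin(a),0]);b=np.array([.509,-.0251,-.0165])
def P(tilt,rs,off):
    t=np.radians(tilt);D=Ro.from_rotvec(-t*ex).as_matrix()@np.c_[ey,ex,[0,0,-1]]
    if (D[:,2]@ey)*t<0: D=Ro.from_rotvec(t*ex).as_matrix()@np.c_[ey,ex,[0,0,-1]]
    z=D[:,2]
    # strip level point on axis: pack z=26-raise at centre; TCP distance .069-(.026-rs)
    return b+[0,0,.026]+ey*off-z*(.043+rs), D
n=int(sys.argv[3]);T,RS=float(sys.argv[1]),float(sys.argv[2])/1e3
z=R[:,2];t0=np.degrees(np.arctan2(z@ey,-z[2]));r0=(p+z*.069-b)[2]
q=p+z*((p[2]-b[2]-.026)/-z[2]);o0=(q-b)@ey
pp,Rp=p,R
for i in range(1,n+1):
    f=i/n;X,D=P(t0+f*(T-t0),r0+f*(RS-r0),o0*(1-f))
    sh=100*Rp.T@(X-pp);rv=np.degrees(Ro.from_matrix(Rp.T@D).as_rotvec());print("row d",sh.round(2),"r",rv.round(2));pp,Rp=X,D
E
python3 nx.py 6 5.2 4
```

```text
row d [-0.19  0.01 -0.07] r [ 0.11  2.77 -0.33]
row d [-0.19 -0.   -0.06] r [-0.    2.77 -0.  ]
row d [-0.19  0.   -0.05] r [-0.    2.77  0.  ]
row d [-0.19 -0.   -0.05] r [0.   2.77 0.  ]
```

```bash
python3 -m creep '[{"rx":0,"ry":2.8,"rz":-0.3,"dx":-0.2,"dy":0,"dz":-0.07,"claw":30},{"rx":0,"ry":2.8,"rz":0,"dx":-0.2,"dy":0,"dz":-0.06,"claw":30},{"rx":0,"ry":2.8,"rz":0,"dx":-0.2,"dy":0,"dz":-0.05,"claw":30},{"rx":0,"ry":2.8,"rz":0,"dx":-0.2,"dy":0,"dz":-0.05,"claw":30}]'
python3 rk.py; python3 nx.py -6 7.7 4
```

```text
t: 19.25
position: [0.5085, -0.0268, 0.0571]
eef_rot: [0.732, 0.678, 0.043, -0.038]
wrist_force: [0.8, 4.7, -7.8]
finger_gap: 0.0457
t 19.25 tilt 6.55 sidetilt 0.07 raise mm 5.0 axis@strip off mm x,y 0.1 3.5 F [ 0.8  4.7 -7.8] T [-0.18 -0.27 -0.1 ] gap 0.0457 d_cm 4.79
row d [ 0.17  0.04 -0.08] r [ 0.08 -3.14  0.56]
row d [ 0.18 -0.   -0.07] r [-0.   -3.14 -0.  ]
row d [ 0.18 -0.   -0.06] r [ 0.   -3.14  0.  ]
row d [ 0.18  0.   -0.06] r [-0.   -3.14  0.  ]
```

```bash
sed -i 's/p=np.array(s\["position"\])/p=np.array(s["position"])-.03*R[:,2]/; s/-.0165/.0135/g; s/\.0095/.0395/' rk.py nx.py; python3 rk.py; python3 nx.py -6 7.7 4
```

```text
t 19.25 tilt 6.55 sidetilt 0.07 raise mm 4.8 axis@strip off mm x,y 0.1 0.0 F [ 0.8  4.7 -7.8] T [-0.18 -0.27 -0.1 ] gap 0.0457 d_cm 4.77
row d [ 0.26  0.04 -0.08] r [ 0.08 -3.14  0.56]
row d [ 0.26  0.   -0.07] r [-0.   -3.14 -0.  ]
row d [ 0.27 -0.   -0.06] r [ 0.   -3.14  0.  ]
row d [ 0.27  0.   -0.06] r [-0.   -3.14  0.  ]
```

The offset at strip level is now 0.0 mm. So the reported position is a point 30 mm ahead of the true TCP along the tool axis. I'll carry on rocking with that corrected.

```bash
python3 -m creep '[{"rx":0,"ry":-3.1,"rz":0.5,"dx":0.26,"dy":0,"dz":-0.08,"claw":30},{"rx":0,"ry":-3.1,"rz":0,"dx":0.26,"dy":0,"dz":-0.07,"claw":30},{"rx":0,"ry":-3.1,"rz":0,"dx":0.27,"dy":0,"dz":-0.06,"claw":30},{"rx":0,"ry":-3.1,"rz":0,"dx":0.27,"dy":0,"dz":-0.06,"claw":30}]'
python3 rk.py; python3 nx.py 6 10.2 4
```

```text
t: 19.65
position: [0.5083, -0.0241, 0.0589]
eef_rot: [0.741, 0.669, -0.038, 0.034]
wrist_force: [-1.3, -4.4, -3.3]
finger_gap: 0.0456
t 19.65 tilt -5.89 sidetilt -0.12 raise mm 6.6 axis@strip off mm x,y -0.4 -1.3 F [-1.3 -4.4 -3.3] T [-0.    0.09  0.21] gap 0.0456 d_cm 4.95
row d [-0.24  0.08 -0.1 ] r [-0.09  2.97 -0.93]
row d [-0.24  0.   -0.09] r [0.   2.97 0.  ]
row d [-0.25  0.   -0.08] r [-0.    2.97 -0.  ]
row d [-0.25 -0.   -0.08] r [0.   2.97 0.  ]
```

```bash
python3 -m creep '[{"rx":0,"ry":3,"rz":-0.8,"dx":-0.24,"dy":0.06,"dz":-0.09,"claw":30},{"rx":0,"ry":3,"rz":0,"dx":-0.24,"dy":0,"dz":-0.08,"claw":30},{"rx":0,"ry":3,"rz":0,"dx":-0.25,"dy":0,"dz":-0.08,"claw":30},{"rx":0,"ry":3,"rz":0,"dx":-0.25,"dy":0,"dz":-0.07,"claw":30}]'
python3 rk.py; python3 nx.py -6 12.2 4
python3 - <<'E'
from h import *
s=r.read_camera("side")[:,:,::-1]
cv2.imwrite("pics/s11.png",cv2.resize(s[120:230,160:270],None,fx=5.4,fy=5.4,interpolation=cv2.INTER_CUBIC))
E
```

```text
t: 20.05
position: [0.508, -0.0261, 0.0617]
eef_rot: [0.731, 0.68, 0.041, -0.04]
wrist_force: [1.1, 3.0, -3.9]
finger_gap: 0.0458
t 20.05 tilt 6.58 sidetilt -0.18 raise mm 9.5 axis@strip off mm x,y -0.6 1.2 F [ 1.1  3.  -3.9] T [-0.19 -0.13 -0.18] gap 0.0458 d_cm 5.23
row d [ 0.25  0.08 -0.08] r [-0.16 -3.15  0.79]
row d [ 0.26 -0.   -0.06] r [-0.   -3.14  0.  ]
row d [ 0.26 -0.   -0.06] r [ 0.   -3.14 -0.  ]
row d [ 0.27  0.   -0.06] r [-0.   -3.14  0.  ]
```

View pics/s11.png

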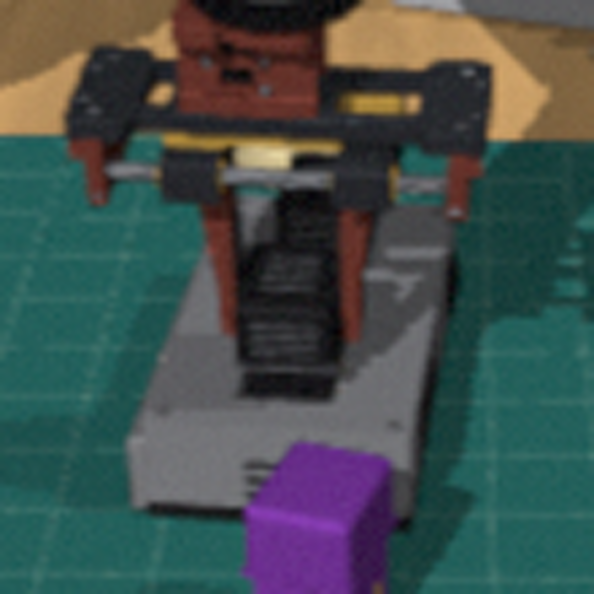

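```bash
python3 -m creep '[{"rx":-0.1,"ry":-3.1,"rz":0.4,"dx":0.25,"dy":0.04,"dz":-0.09,"claw":30},{"rx":0,"ry":-3.1,"rz":0,"dx":0.26,"dy":0,"dz":-0.08,"claw":30},{"rx":0,"ry":-3.1,"rz":0,"dx":0.27,"dy":0,"dz":-0.08,"claw":30},{"rx":0,"ry":-3.1,"rz":0,"dx":0.27,"dy":0,"dz":-0.08,"claw":30}]'
python3 rk.py; python3 nx.py 6 14.7 4
```

```text
t: 20.5
position: [0.5078, -0.0218, 0.0636]
eef_rot: [0.739, 0.672, -0.04, 0.034]
wrist_force: [0.0, -4.0, -6.4]
finger_gap: 0.0461
t 20.5 tilt -6.01 sidetilt -0.22 raise mm 11.3 axis@strip off mm x,y -1.2 0.4 F [ 0.  -4.  -6.4] T [ 0.02 -0.29  0.06] gap 0.0461 d_cm 5.42
row d [-0.3   0.14 -0.08] r [-0.21  3.   -0.52]
row d [-0.31  0.   -0.08] r [0. 3. 0.]
row d [-0.31 -0.   -0.08] r [0. 3. 0.]
row d [-0.32 -0.   -0.08] r [0. 3. 0.]
```

```bash
python3 -m creep '[{"rx":-0.2,"ry":3,"rz":-0.3,"dx":-0.29,"dy":0.06,"dz":-0.09,"claw":30},{"rx":0,"ry":3,"rz":0,"dx":-0.3,"dy":0.04,"dz":-0.09,"claw":30},{"rx":0,"ry":3,"rz":0,"dx":-0.31,"dy":0.04,"dz":-0.09,"claw":30},{"rx":0,"ry":3,"rz":0,"dx":-0.31,"dy":0,"dz":-0.09,"claw":30}]'
python3 rk.py; python3 nx.py -6 17.2 4
```

```text
t: 20.9
position: [0.5076, -0.0254, 0.067]
eef_rot: [0.732, 0.68, 0.039, -0.037]
wrist_force: [-0.1, 4.4, 0.9]
finger_gap: 0.046
t 20.9 tilt 6.19 sidetilt -0.14 raise mm 14.7 axis@strip off mm x,y -1.1 2.3 F [-0.1  4.4  0.9] T [ 0.06  0.34 -0.19] gap 0.046 d_cm 5.76
row d [ 0.25  0.14 -0.07] r [-0.12 -3.05  0.73]
row d [ 0.25  0.   -0.06] r [ 0.   -3.05  0.  ]
row d [ 0.25 -0.   -0.05] r [-0.   -3.05  0.  ]
row d [ 0.26  0.   -0.05] r [-0.   -3.05  0.  ]
```

```bash
python3 -m creep '[{"rx":-0.1,"ry":-3.1,"rz":0.4,"dx":0.23,"dy":0.08,"dz":-0.08,"claw":30},{"rx":0,"ry":-3.1,"rz":0,"dx":0.24,"dy":0.05,"dz":-0.07,"claw":30},{"rx":0,"ry":-3.1,"rz":0,"dx":0.25,"dy":0.04,"dz":-0.07,"claw":30},{"rx":0,"ry":-3.1,"rz":0,"dx":0.25,"dy":0,"dz":-0.07,"claw":30}]'
python3 rk.py; python3 nx.py 6 19.7 4
python3 - <<'E'
from h import *
s=r.read_camera("side")[:,:,::-1]
cv2.imwrite("pics/s12.png",cv2.resize(s[120:230,160:270],None,fx=5.4,fy=5.4,interpolation=cv2.INTER_CUBIC))
E
```

```text
t: 21.3
position: [0.508, -0.0233, 0.0689]
eef_rot: [0.74, 0.67, -0.043, 0.037]
wrist_force: [-0.3, -3.3, -3.7]
finger_gap: 0.0459
t 21.3 tilt -6.5 sidetilt -0.23 raise mm 16.6 axis@strip off mm x,y -0.8 -1.9 F [-0.3 -3.3 -3.7] T [ 0.32 -0.05  0.11] gap 0.0459 d_cm 5.96
row d [-0.29  0.1  -0.08] r [-0.21  3.13 -0.73]
row d [-0.29  0.   -0.07] r [-0.    3.12 -0.  ]
row d [-0.3  -0.   -0.07] r [-0.    3.12 -0.  ]
row d [-0.3  -0.   -0.07] r [0.   3.12 0.  ]
```

View pics/s12.png

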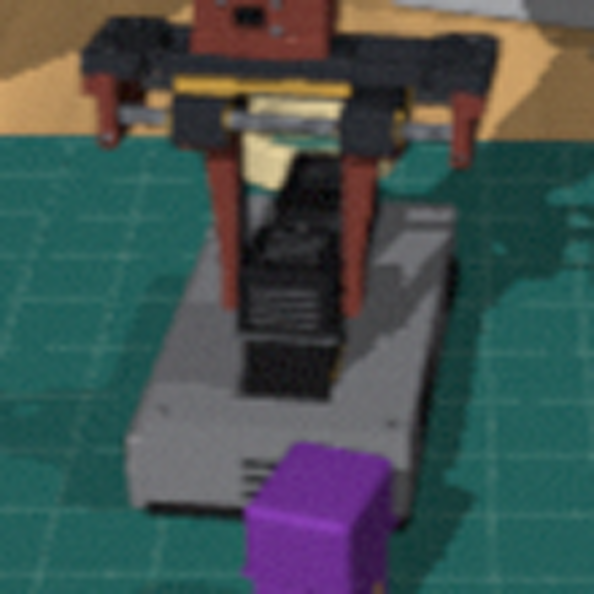

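```bash
python3 -m creep '[{"rx":-0.2,"ry":3.1,"rz":-0.2,"dx":-0.29,"dy":0.08,"dz":-0.09,"claw":30},{"rx":0,"ry":3.1,"rz":0,"dx":-0.29,"dy":0.05,"dz":-0.09,"claw":30},{"rx":0,"ry":3.1,"rz":0,"dx":-0.3,"dy":0.04,"dz":-0.08,"claw":30},{"rx":0,"ry":3.1,"rz":0,"dx":-0.3,"dy":0,"dz":-0.08,"claw":30}]'
python3 rk.py; python3 nx.py -6 22 4
```

```text
t: 21.75
position: [0.5068, -0.0286, 0.0714]
eef_rot: [0.734, 0.677, 0.039, -0.038]
wrist_force: [-0.0, 2.3, -8.1]
finger_gap: 0.0457
t 21.75 tilt 6.2 sidetilt -0.18 raise mm 19.1 axis@strip off mm x,y -1.6 -0.5 F [-0.   2.3 -8.1] T [ 0.08 -0.15 -0.09] gap 0.0457 d_cm 6.21
row d [ 0.34  0.19 -0.07] r [-0.17 -3.05  0.32]
row d [ 0.34  0.   -0.06] r [ 0.   -3.05  0.  ]
row d [ 0.35 -0.   -0.06] r [-0.   -3.05 -0.  ]
row d [ 0.35 -0.   -0.06] r [-0.   -3.05 -0.  ]
```

```bash
python3 -m creep '[{"rx":-0.2,"ry":-3.1,"rz":0.2,"dx":0.32,"dy":0.1,"dz":-0.09,"claw":30},{"rx":0,"ry":-3.1,"rz":0,"dx":0.33,"dy":0.08,"dz":-0.08,"claw":30},{"rx":0,"ry":-3.1,"rz":0,"dx":0.34,"dy":0.05,"dz":-0.08,"claw":30},{"rx":0,"ry":-3.1,"rz":0,"dx":0.34,"dy":0.03,"dz":-0.07,"claw":30}]'
python3 rk.py; python3 nx.py 6 24.5 4
```

```text
t: 22.15
position: [0.5072, -0.0277, 0.0769]
eef_rot: [0.743, 0.667, -0.045, 0.037]
wrist_force: [-6.9, -1.2, 15.3]
finger_gap: 0.0452
t 22.15 tilt -6.62 sidetilt -0.42 raise mm 24.7 axis@strip off mm x,y -1.5 -7.4 F [-6.9 -1.2 15.3] T [-0.04  2.09  0.03] gap 0.0452 d_cm 6.77
row d [-0.19  0.14 -0.01] r [-0.39  3.16 -1.19]
row d [-0.2 -0.   0. ] r [-0.    3.15  0.  ]
row d [-0.19 -0.    0.01] r [ 0.    3.15 -0.  ]
row d [-0.19  0.    0.02] r [0.   3.15 0.  ]
```

```bash
python3 - <<'E'
from h import *
s=r.read_camera("side")[:,:,::-1];t=r.read_camera("top")[:,:,::-1]
cv2.imwrite("pics/s13.png",cv2.resize(s[100:230,150:280],None,fx=4.6,fy=4.6,interpolation=cv2.INTER_CUBIC))
cv2.imwrite("pics/t13.png",cv2.resize(t[150:270,150:290],None,fx=5,fy=5,interpolation=cv2.INTER_CUBIC))
E
python3 rk.py
```

```text
t 22.25 tilt -6.7 sidetilt -0.4 raise mm 25.2 axis@strip off mm x,y -1.3 -6.4 F [-7.5 -2.4 23. ] T [-1.51  2.09  0.2 ] gap 0.0457 d_cm 6.82
```

View pics/s13.png

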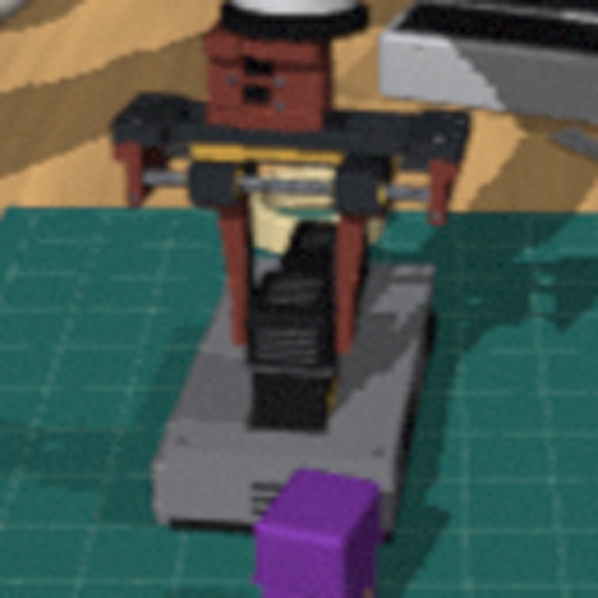

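View pics/t13.png

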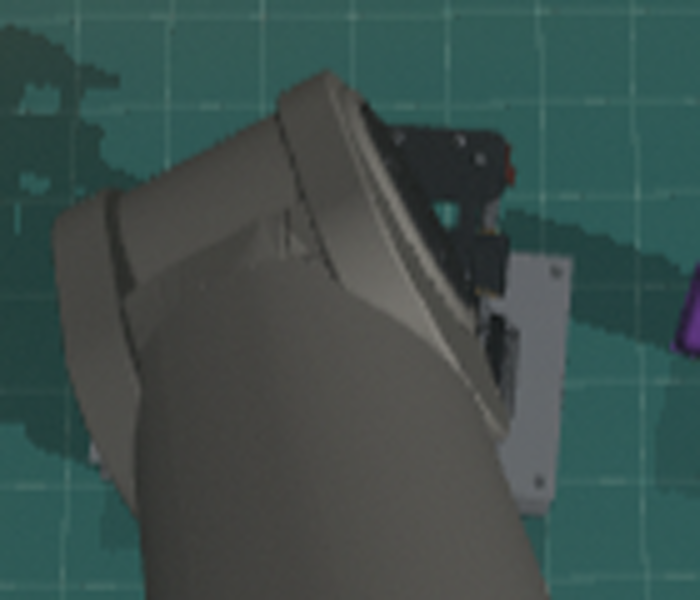

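The −y end of the stem has just come off its strip: the force is now upwards, pushing the charger down. The charger stands flat. One more swing the other way should free the +y end.

```bash
python3 nx.py 5 28.5 5
```

```text
row d [-0.16  0.13 -0.08] r [-0.38  2.34 -0.88]
row d [-0.16 -0.   -0.07] r [0.   2.34 0.  ]
row d [-0.16 -0.   -0.06] r [-0.    2.34  0.  ]
row d [-0.17  0.   -0.06] r [-0.    2.34 -0.  ]
row d [-0.17 -0.   -0.05] r [ 0.    2.34 -0.  ]
```

```bash
python3 -m creep '[{"rx":-0.3,"ry":2.3,"rz":-0.4,"dx":-0.16,"dy":0.08,"dz":-0.08,"claw":30},{"rx":0,"ry":2.3,"rz":0,"dx":-0.16,"dy":0.03,"dz":-0.07,"claw":30},{"rx":0,"ry":2.3,"rz":0,"dx":-0.16,"dy":0,"dz":-0.06,"claw":30},{"rx":0,"ry":2.3,"rz":0,"dx":-0.17,"dy":0,"dz":-0.06,"claw":30},{"rx":0,"ry":2.3,"rz":0,"dx":-0.17,"dy":0,"dz":-0.06,"claw":30}]'
python3 rk.py;  python3 nx.py -5 31.5 4
python3 - <<'E'
from h import *
s=r.read_camera("side")[:,:,::-1]
cv2.imwrite("pics/s14.png",cv2.resize(s[100:230,150:280],None,fx=4.6,fy=4.6,interpolation=cv2.INTER_CUBIC))
E
```

```text
t: 22.75
position: [0.5064, -0.0341, 0.082]
eef_rot: [0.737, 0.675, 0.033, -0.031]
wrist_force: [0.1, -0.4, -1.7]
finger_gap: 0.0458
t 22.75 tilt 5.15 sidetilt -0.03 raise mm 29.7 axis@strip off mm x,y -1.4 -5.7 F [ 0.1 -0.4 -1.7] T [-0.18 -0.04 -0.  ] gap 0.0458 d_cm 7.27
row d [ 0.46  0.18 -0.02] r [-0.04 -2.54 -0.12]
row d [ 0.46  0.   -0.03] r [-0.   -2.54  0.  ]
row d [ 0.46 -0.   -0.04] r [ 0.   -2.54 -0.  ]
row d [ 0.46 -0.   -0.04] r [ 0.   -2.54 -0.  ]
```

View pics/s14.png

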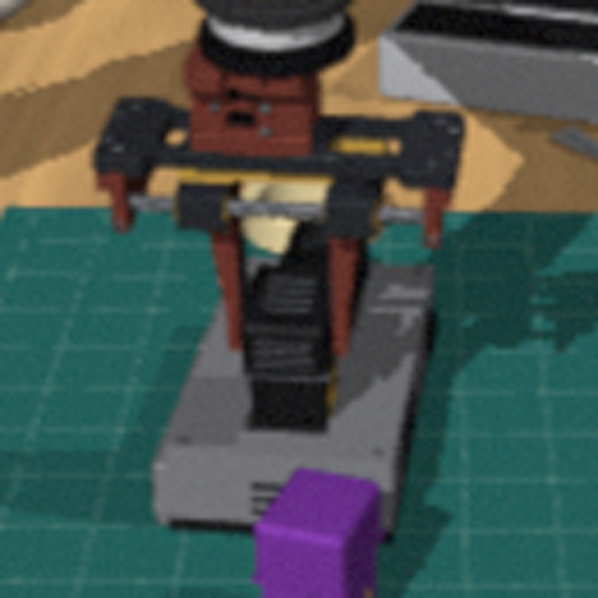

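```bash
python3 nx.py 0 36 3;  python3 -m creep '[{"rx":0,"ry":-1.7,"rz":0,"dx":0.38,"dy":0.06,"dz":-0.2,"claw":30},{"rx":0,"ry":-1.7,"rz":0,"dx":0.38,"dy":0.06,"dz":-0.2,"claw":30},{"rx":0,"ry":-1.7,"rz":0,"dx":0.38,"dy":0,"dz":-0.2,"claw":30},{"rx":0,"ry":0,"rz":0,"dx":0,"dy":0,"dz":0,"claw":30}]'
python3 rk.py;  python3 nx.py 0 62 5
```

```text
row d [ 0.46  0.17 -0.19] r [-0.04 -1.74 -0.3 ]
row d [ 0.47 -0.   -0.2 ] r [ 0.   -1.74 -0.  ]
row d [ 0.47  0.   -0.2 ] r [-0.   -1.74 -0.  ]
t: 23.2
position: [0.5073, -0.0262, 0.0882]
eef_rot: [0.74, 0.672, -0.001, -0.001]
wrist_force: [0.1, 0.4, -1.9]
finger_gap: 0.0458
t 23.2 tilt -0.02 sidetilt -0.15 raise mm 35.7 axis@strip off mm x,y -1.3 -1.5 F [ 0.1  0.4 -1.9] T [ 0.01 -0.06 -0.  ] gap 0.0458 d_cm 7.87
row d [ 0.03  0.15 -0.53] r [-0.15  0.   -0.56]
row d [ 0.02 -0.   -0.53] r [-0.  0. -0.]
row d [ 0.02  0.   -0.53] r [ 0.  0. -0.]
row d [ 0.02 -0.   -0.53] r [-0.  0.  0.]
row d [ 0.02  0.   -0.53] r [-0.  0. -0.]
```

```bash
python3 -m creep '[{"rx":-0.1,"ry":0,"rz":0,"dx":0.02,"dy":0,"dz":-0.5,"claw":30},{"rx":0,"ry":0,"rz":0,"dx":0.02,"dy":0,"dz":-0.5,"claw":30},{"rx":0,"ry":0,"rz":0,"dx":0.02,"dy":0,"dz":-0.5,"claw":30},{"rx":0,"ry":0,"rz":0,"dx":0.02,"dy":0,"dz":-0.5,"claw":30},{"rx":0,"ry":0,"rz":0,"dx":0,"dy":0,"dz":-0.4,"claw":30},{"rx":0,"ry":0,"rz":0,"dx":0,"dy":0,"dz":0,"claw":30},{"rx":0,"ry":0,"rz":0,"dx":0,"dy":0,"dz":0,"claw":30}]'
python3 rk.py
python3 - <<'E'
from h import *
s=r.read_camera("side")[:,:,::-1];t=r.read_camera("top")[:,:,::-1]
cv2.imwrite("pics/s15.png",cv2.resize(s[90:230,150:290],None,fx=4.2,fy=4.2,interpolation=cv2.INTER_CUBIC))
cv2.imwrite("pics/s15f.png",s);cv2.imwrite("pics/t15.png",t)
E
```

```text
t: 23.9
position: [0.5073, -0.0272, 0.1144]
eef_rot: [0.741, 0.672, 0.0, -0.0]
wrist_force: [-0.4, 1.2, -2.9]
finger_gap: 0.0456
t 23.9 tilt 0.03 sidetilt -0.01 raise mm 61.9 axis@strip off mm x,y -1.2 -2.4 F [-0.4  1.2 -2.9] T [-0.14 -0.12  0.02] gap 0.0456 d_cm 10.49
```

View pics/s15.png

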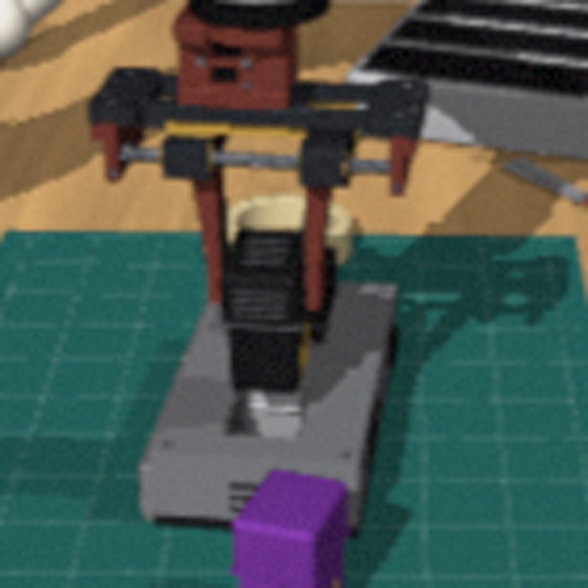

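View pics/t15.png

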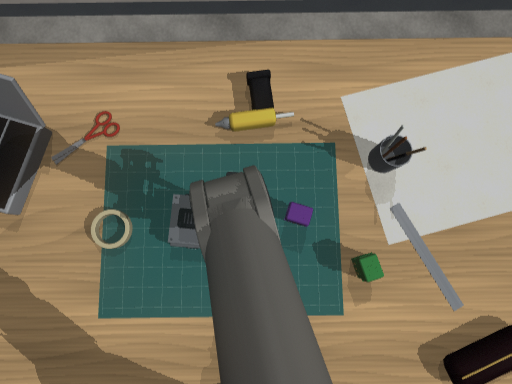

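```bash
python3 - <<'E'
from ov import *
f=6;t=cv2.resize(cv2.imread("pics/t15.png")[180:260,160:260],None,fx=f,fy=f,interpolation=cv2.INTER_CUBIC)
s=cv2.resize(cv2.imread("pics/s15f.png")[120:220,170:270],None,fx=f,fy=f,interpolation=cv2.INTER_CUBIC)
ch=[.5136,.0333,-.0862];sp=[.5186,.0911,-.0862];hp=[.5073,-.0272,-.0862]
it=[(ch,box(.12,.23,.052),(0,255,0)),(sp,box(.046,.058,.094),(0,0,255)),(hp,box(.04,.05,.0755),(255,0,255))]
ov("top",t,(160,180),f,it,"pics/t16.png",0);ov("side",s,(170,120),f,it,"pics/s16.png",0)
E
```

```text
(no output)
```

View pics/t16.png

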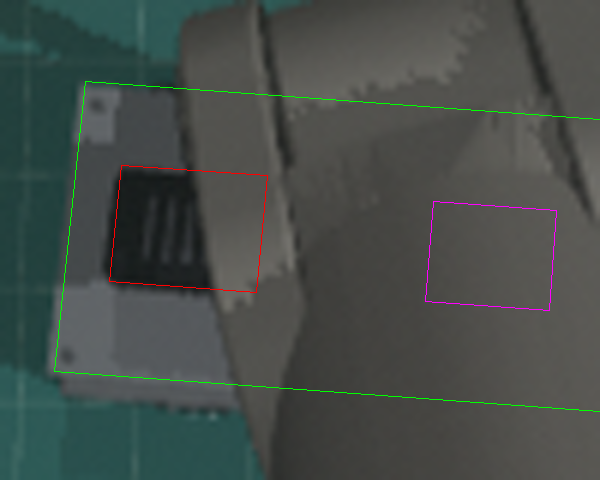

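View pics/s16.png

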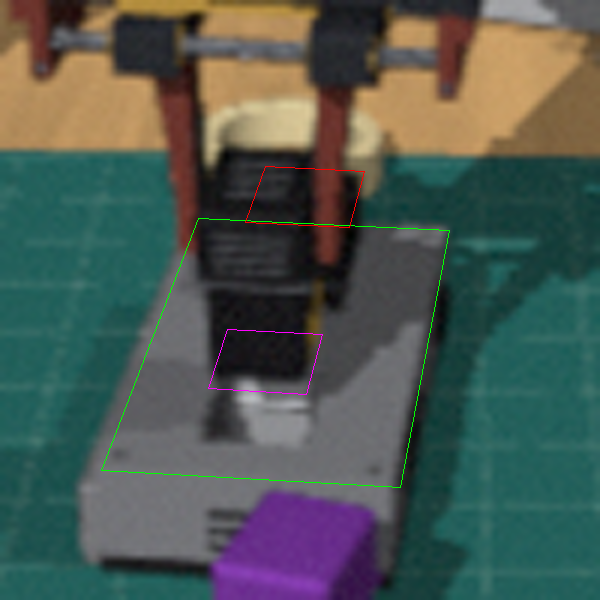

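```bash
python3 - <<'E'
from workcell import r
print(r.hand_in()); s=r.read_state(); print(s["t"],s["finger_gap"],s["wrist_force"],s["position"])
E
```

```text
the job is handed in; nothing more can be done
None
the job is handed in; nothing more can be done
```

I put the spent black pack fully home in the empty bay and let go of it. I then rocked the charged pack free, about ±6° a side for nine or ten swings, and handed the job in after about 24 s of robot time. The arm is holding the charged pack upright about 22 mm above its bay.

**Last checks, all before hand-in:**
- **Spent pack:** it touched bottom within 0.1 mm of the predicted height. In the final top picture it is still seated.
- **Charged pack:** tilt 0.03°, finger gap 45.6 mm, grip 60 N. The wrist carried only the pack's weight, about −2 to −3 N.
- **Other things:** every wrist force I read was 23 N or less. The purple and green look-alikes, the tape, the cup and the glue gun stand where they were in the final pictures.

**What went wrong or disagreed:**
- **Position reading:** the reported tool position lay about 30 mm beyond the real grasp point. My first close of the gripper therefore caught air above the spent pack, without touching it. I corrected for this from the pictures.
- **Charger:** it stayed standing flat but crept about 2–3 mm during the rocking, so it is not exactly where it started.
- **One rocking swing:** when the first end came off its strip, the pack jumped about 5 mm. The tool was pushed upward with up to 23 N for a moment, which pressed the charger down rather than lifting it.
- **After hand-in:** the state could no longer be read, so I have no check on the final second of holding.

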